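Set the cooker hood's address switches with the oven hook

TASK

Draw the wooden oven hook out of the tool block by its beak end, lay it flat on the chopping board with the beak hanging over the edge, let go and take it up again by its handle. With its beak set the four slide switches of the opened control box, counted from the left as you stand at the robot, to on, off, off, on (on is away from the robot, off is towards it), each fully home against its stop but without forcing, and keep the gripper itself off the box. Then lay the hook flat on the board again in the same way and leave it there, the other things undisturbed.

Things in the scene. Friction and masses are not known exactly. Their poses are not given: they have to be found in the camera images.
- rack: fixed beech tool block, 120 x 150 mm, 126 mm high, to the robot's left. Origin under its centre. A level tunnel 25 mm wide and 34 mm high runs through it along its y, floor 80 mm above the worktop; the hook is stowed in it.
- rack_mouth (a point): centre of the tunnel's mouth (75 mm from the block's centre on its -y side), 93 mm above the worktop; the hook is drawn out along the block's -y.
- board: fixed thick beech chopping board, 220 mm (x) by 240 mm (y), 40 mm thick, origin under its centre. The half nearer the robot is free; -y side is its right edge seen from the robot.
- hook: the loose wooden oven hook, about 0.12 kg: a straight beech bar 180 mm long (x), 18 mm wide (y), 26 mm high (z) with a steel beak at its +x end, 8 mm thick (x), 7 mm wide, that reaches straight down 30 mm below the bar. Origin under the middle of the bar, z up. At the start the bar lies level on the tunnel floor with about 45 mm of its beak end sticking out of the mouth, the handle end hidden inside.
- hook_mid (a point): centre of the hook's bar (half-way along, 13 mm above its underside)
- hook_tip (a point): lower end of the beak, at its middle: 85 mm from the bar's middle towards +x of the hook, 30 mm below the bar's underside
- hook_handle (a point): centre of the bar's handle, 55 mm from the bar's middle towards -x (140 mm behind the beak): where it is to be held for use
- bank: fixed white control box, 110 mm (x) by 116 mm (y), 50 mm high, cover off, to the robot's right; origin under its centre; +x points away from the robot. In its top are four parallel open channels along x, each 76 mm long (x from -38 to 38), 18 mm wide, 26 mm deep (floor 24 mm above the worktop), centres at y = 36, 12, -12, -36 mm, with 6 mm ribs between. One switch slides along x in each.
- switch1 (a joint): slide switch 1 (counted from the left, +y, seen from the robot), value = x of its nub in the box frame, m: -0.012 is off (end stop nearest the robot), +0.012 is on (end stop farthest away). Stays where it is left; slides against about 3 N of friction plus light damping.
- nub1 (a point): centre of the top of switch 1's nub; the nub is 12 mm long (x), 14 mm wide, its top 36.5 mm above the worktop (13.5 mm below the box's top)
- switch2 (a joint): slide switch 2 (counted from the left, +y, seen from the robot), value = x of its nub in the box frame, m: -0.012 is off (end stop nearest the robot), +0.012 is on (end stop farthest away). Stays where it is left; slides against about 3 N of friction plus light damping.
- nub2 (a point): centre of the top of switch 2's nub; the nub is 12 mm long (x), 14 mm wide, its top 36.5 mm above the worktop (13.5 mm below the box's top)
- switch3 (a joint): slide switch 3 (counted from the left, +y, seen from the robot), value = x of its nub in the box frame, m: -0.012 is off (end stop nearest the robot), +0.012 is on (end stop farthest away). Stays where it is left; slides against about 3 N of friction plus light damping.
- nub3 (a point): centre of the top of switch 3's nub; the nub is 12 mm long (x), 14 mm wide, its top 36.5 mm above the worktop (13.5 mm below the box's top)
- switch4 (a joint): slide switch 4 (counted from the left, +y, seen from the robot), value = x of its nub in the box frame, m: -0.012 is off (end stop nearest the robot), +0.012 is on (end stop farthest away). Stays where it is left; slides against about 3 N of friction plus light damping.
- nub4 (a point): centre of the top of switch 4's nub; the nub is 12 mm long (x), 14 mm wide, its top 36.5 mm above the worktop (13.5 mm below the box's top)
- tomato: a tomato, 68 mm across, 52 mm high, on the far half of the board; a bystander, origin under its middle
- garlic_press: a closed black garlic press, 110 mm long, 29 mm high, on the far half of the board; a bystander, origin under its middle
- cover: the white flat cover of the control box, 110 x 116 x 6 mm, lying on the worktop; a bystander, origin under its middle
- knife: a paring knife with blue handle, 190 mm long, lying beyond the board; a bystander, origin under its middle
- salt: a salt jar, 48 mm across, 90 mm high; a bystander, origin under its middle
- bowl: a white bowl, 120 mm across, 55 mm high; a bystander, origin under its middle
- onion: a peeled onion, 64 mm across, 66 mm high; a bystander, origin under its middle
Mind the look-alikes: they are no part of the job. Of the things like the rack, leave any that is orange; of the rest the smaller one is meant.

How it is judged:
By the outcome, as a careful person would: the job done as asked, in the order asked, and still so for the second after the job is handed in, with the robot touching nothing.
It also fails if it takes over 72 s, if anything falls off the work surface, if the arm or the gripper's body presses on something with over 40 N, if the wrist force passes 120 N, or if a joint passes its speed limit or range.

ROBOT

A 7-joint arm with a two-finger parallel gripper is mounted at the origin on the work surface. World frame = base frame: x ahead of the robot, y to its left, z up, the work surface at z = 0. Lengths are in mm, angles in rad, forces in N, time in s.
With the tool pointing down it reaches from about 400 to 875 mm from the base axis. Payload 4.4 kg.
Tool frame: the origin (TCP) lies on the centre line of the jaws, within the pads' length; the fingertips stand ctrl.nose_length ahead of it and the grasp point (between the pads) lies 6 mm ahead of it (ctrl.nose_length is the distance from the TCP to the fingertips, in mm); z points along the fingers, y is the direction in which the jaws open and shut (so a half turn about z gives the same grasp; the last joint's range is limited). The gripper opens to 85 mm and grips with 20 to 120 N. Pads are 22 mm wide; open, the fingers measure 114 mm over their backs; the gripper's body (76 mm by 85 mm) begins 54 mm behind the grasp point. The pads swing forward as they close: fully open they stand 13 mm farther back than shut.
Start: joints at [1.152, 0.628, 0.038, 1.517, -0.027, 0.996, -0.02], TCP at [224.619, -609.97, 256.313] pointing down, gripper open.
Joint ranges: [-3.06, 3.06], [-0.37, 2.12], [-1.25, 1.32], [0.18, 2.47], [-1.1, 4.24], [0.23, 1.98], [-2.94, 2.94]. Speed limits (rad/s): [2.57, 2.57, 3.14, 3.14, 3.14, 3.14, 3.14].

INTERFACE

Orientations are given as [roll, pitch, yaw] about the fixed x, y, z axes, in that order (R = Rz(yaw) Ry(pitch) Rx(roll)).
In Python, from cell import ctrl, vision gives the robot as it stands. The module is installed in compiled form; this text tells all that it offers.
- The arm moves only by the shell command python3 -m inch 'ROWS'. ROWS is a JSON object of lists of equal length, an entry for each row: "travel": the shift along the tool's x, y, z in cm, a list of three; "twist": the turn about the tool's z in degrees; "fingers": the finger opening in cm, from 0 to 8.54. A call has exactly 10 rows; each row is the pose to reach, as a shift and turn from the pose commanded when the call began, along the tool's axes at that moment; what a row does not reach only later rows make up. A row lasts 1/12 s, in which the tool goes at most 41.7 mm and 7.16 degrees, less where a joint would pass 70% of its speed; a pose out of reach is approached as far as the arm can. A call with a gripper value outside its range is refused whole. The fingers move at their own pace and stop on an object; the grip force is fixed at half the most. Time passes only in rows, so rows that repeat a pose let the fingers close, or fill a call up. It gives the time, the measured TCP pose, the force and the opening at its end, in the units of the state.
- ctrl.read_state(): the state, without advancing time (a new reading comes with each control period).
- vision.get_image(name): name is "side" or "top" or "wrist"; returns a dict with "frame" (420x560x3 uint8, red, green, blue), "fx", "fy", "cx", "cy" (pixels), "position" and "orientation" of the camera in the world. Camera axes: x right, y down, z forward; pixel columns grow to the right and rows downward; lengths in mm; the calibration is good to about 2 mm. A picture is of the moment at which its call begins. There is no depth.
- ctrl.finish_job(): hands the job in, once; it reports no verdict.
The state is a dict: "clock": time; "qpos": joint angles; "qd": joint speeds; "tau": joint torques, N m; "eef_pos": TCP position; "tool_rot": TCP orientation; "force": force on the tool from outside, world axes, zero at the start; "torque": the same for the moment, N m; "width": finger opening in mm.
Only numpy, scipy, OpenCV 4.12 (cv2) and the standard library are available. Lean on these libraries where they do the work, as an engineer would, in place of code of your own. Each camera call takes 0.05 s, during which the arm holds its last target.

## Working session

There is one attempt and no reset: what is moved stays moved. The work goes in short steps, Python scripts to look and compute and a shell command to move; the robot and the scene stay as the last step left them, time stands still between calls to the robot, and variables do not carry over. Pictures are saved under pics/ and viewed, and the job is handed in when it is done.

```bash
mkdir -p pics; ls; python3 - <<'E'
from cell import ctrl, vision
import cv2
print(ctrl.read_state(), ctrl.nose_length)
for n in ["side","top","wrist"]:
    d=vision.get_image(n)
    print(n,{k:v for k,v in d.items() if k!="frame"})
    cv2.imwrite(f"pics/{n}0.png",d["frame"][:,:,::-1])
    import pickle; pickle.dump(d,open(f"{n}0.pkl","wb"))
E
```

```text
pics
{'clock': 0.0, 'qpos': array([ 1.15220209,  0.6293487 ,  0.03846092,  1.51837258, -0.02700006,
        0.99627632, -0.0200269 ]), 'qd': array([ 4.87307168e-04, -4.62379543e-05, -4.00811869e-05, -1.78389180e-03,
        1.37732211e-04, -1.03080389e-03, -1.32360568e-04]), 'tau': array([-9.72003090e-05, -5.63412631e+01,  1.22613665e+00, -1.93448675e+01,
        1.10319545e-02,  1.06457365e-02,  1.38419759e-05]), 'eef_pos': array([ 224.4083943 , -609.42281855,  255.38624605]), 'tool_rot': array([-3.13970661e+00,  3.61819792e-05,  3.52751891e-01]), 'force': array([-0.19918442,  0.19518283,  0.35774178]), 'torque': array([0.04674688, 0.01844163, 0.04364942]), 'width': 85.45638812509874} 25.0
side {'fx': 425.01693008831205, 'fy': 425.01693008831205, 'cx': 275.1139830637185, 'cy': 205.46285181172286, 'position': array([-40.585347  , 618.46289704, 975.88023017]), 'orientation': array([-2.38314346, -0.02109881, -2.3822243 ])}
top {'fx': 410.50204732689014, 'fy': 410.50204732689014, 'cx': 275.3953978142413, 'cy': 198.41519297905202, 'position': array([ 370.86630309,  -16.61287724, 1222.38758671]), 'orientation': array([-3.00764314e+00,  1.75118982e-03, -1.59241362e+00])}
wrist {'fx': 323.48893569437735, 'fy': 323.48893569437735, 'cx': 277.28991411368276, 'cy': 209.95510908590737, 'position': array([ 294.61225919, -583.93808494,  371.87091686]), 'orientation': array([ 2.84536245e+00,  1.39329277e-03, -1.21944222e+00])}
```

View pics/side0.png

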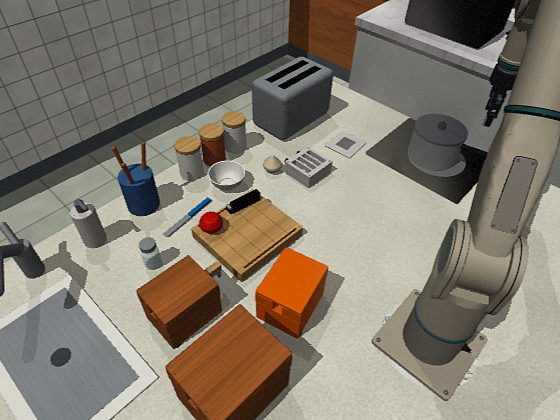

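View pics/top0.png

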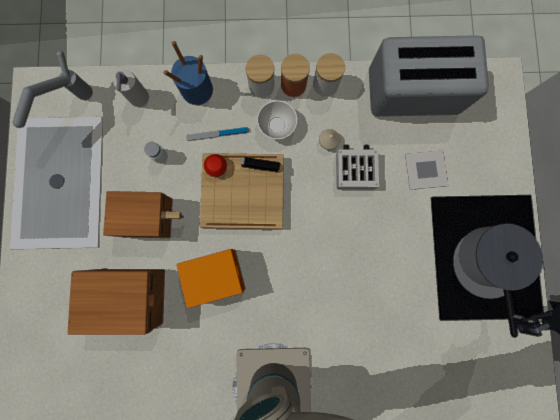

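View pics/wrist0.png

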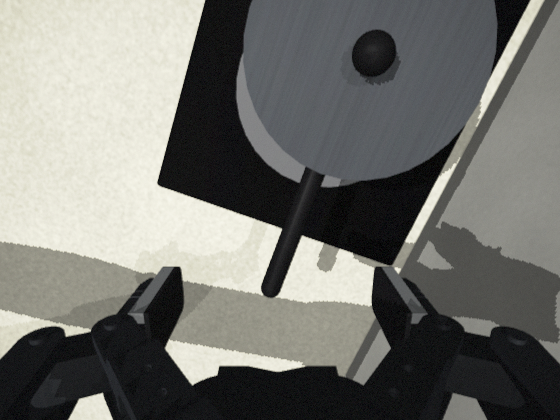

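Top view: three blocks that could be the rack. They are the brown small block at (138,214) with the hook's end at (173,215), the large brown block at (115,302), and the orange one at (210,277). By the description it's the small brown one. Board (242,190), tomato (215,166), press (262,164), box (357,168), cover (427,170), onion (330,139), bowl (278,122), salt (154,152), knife (218,133). Next are close crops of the rack, box and board.

```bash
cat > h.py <<'E'
import numpy as np, cv2, pickle
from scipy.spatial.transform import Rotation as R
def rot(rpy): return R.from_euler('xyz',rpy).as_matrix()
def ray(d,u,v):
    r=rot(d['orientation'])@np.array([(u-d['cx'])/d['fx'],(v-d['cy'])/d['fy'],1.])
    return np.array(d['position']),r
def atz(d,u,v,z):
    p,r=ray(d,u,v); return p+r*(z-p[2])/r[2]
def proj(d,P):
    q=rot(d['orientation']).T@(np.array(P,float)-d['position']); return np.array([d['cx']+d['fx']*q[0]/q[2],d['cy']+d['fy']*q[1]/q[2]])
def tri(obs):
    A=np.zeros((3,3));b=np.zeros(3)
    for d,u,v in obs:
        p,r=ray(d,u,v);r/=np.linalg.norm(r);M=np.eye(3)-np.outer(r,r);A+=M;b+=M@p
    return np.linalg.solve(A,b)
def crop(d,x0,y0,x1,y1,s,name,grid=10):
    im=d['frame'][y0:y1,x0:x1,::-1]; im=cv2.resize(im,None,fx=s,fy=s,interpolation=cv2.INTER_CUBIC).copy()
    for x in range((x0//grid+1)*grid,x1,grid):
        cv2.line(im,((x-x0)*s,0),((x-x0)*s,6),(0,255,255),1); cv2.putText(im,str(x),((x-x0)*s-10,16),0,.35,(255,0,255),1)
    for y in range((y0//grid+1)*grid,y1,grid):
        cv2.line(im,(0,(y-y0)*s),(6,(y-y0)*s),(0,255,255),1); cv2.putText(im,str(y),(8,(y-y0)*s+4),0,.35,(255,0,255),1)
    cv2.imwrite(name,im)
def load(n): return pickle.load(open(n+'.pkl','rb'))
E
python3 - <<'E'
from h import *
t=load('top0');s=load('side0')
crop(t,95,140,295,245,4,'pics/tA.png')
crop(t,330,135,390,195,10,'pics/tB.png')
crop(s,130,180,310,310,4,'pics/sA.png')
crop(s,270,130,345,195,8,'pics/sB.png')
E
```

```text
(no output)
```

View pics/tA.png

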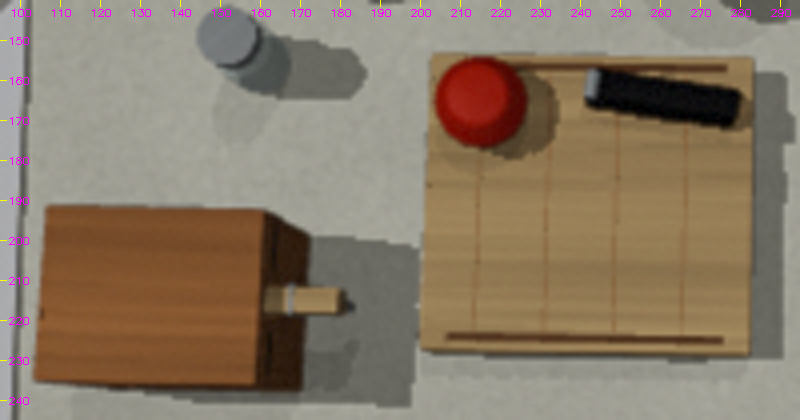

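View pics/tB.png

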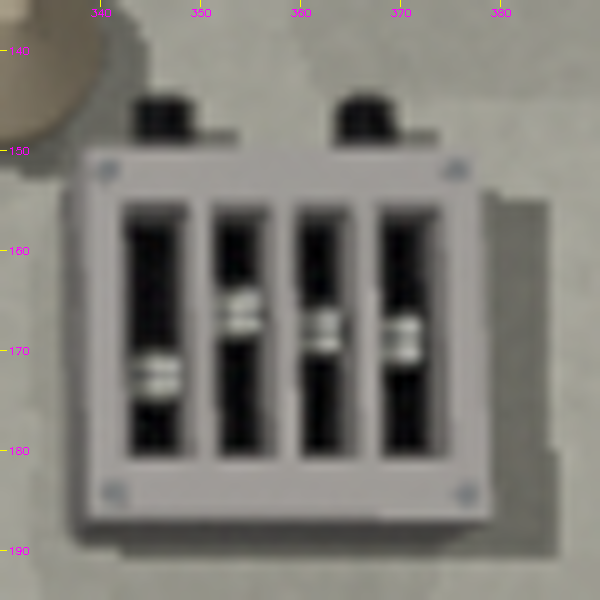

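View pics/sA.png

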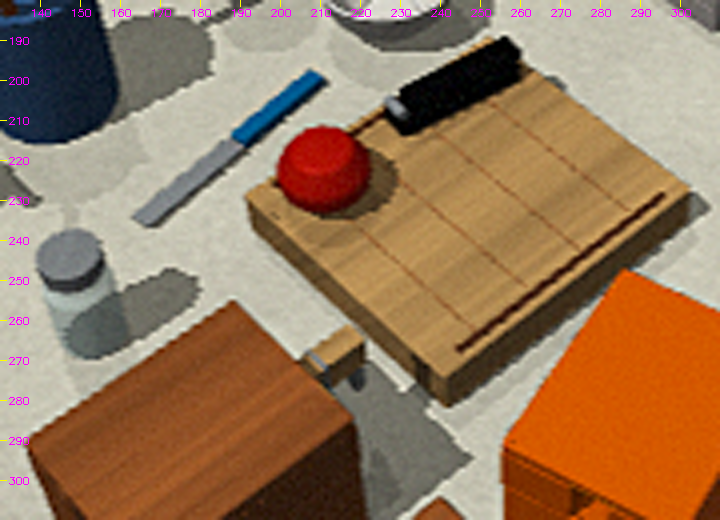

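View pics/sB.png

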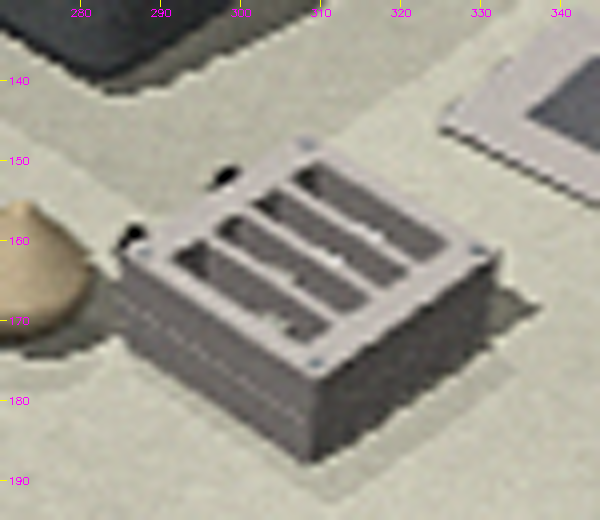

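```bash
cat > m.py <<'E'
from h import *
from scipy.optimize import least_squares
t=load('top0');s=load('side0')
def fit(corr,x0):
    # corr: list (cam, local xyz, u,v)
    def f(p):
        c,sn=np.cos(p[2]),np.sin(p[2]);o=[]
        for d,l,u,v in corr:
            P=[p[0]+c*l[0]-sn*l[1],p[1]+sn*l[0]+c*l[1],l[2]]
            o+=list(proj(d,P)-[u,v])
        return np.array(o)
    r=least_squares(f,x0); return r.x,np.round(f(r.x).reshape(-1,2),1).tolist()
a=atz
# rack: local -y side = right in top; x away = up
rk=[(t,(60,75,126),106.5,191.5),(t,(-60,75,126),103.5,235),(t,(60,-75,126),161,192.5),(t,(-60,-75,126),159,236),(t,(60,-75,0),172.5,198.5),
 (s,(60,75,126),None,None)]
rk=rk[:5]+[(s,(-60,-75,126),218.5,285.5),(s,(60,-75,126),188.5,255.5),(s,(60,75,126),137.5,291)]
print('rack',fit(rk,[600,350,0]))
bd=[(t,(110,120,40),202.5,153.5),(t,(110,-120,40),283,154.5),(t,(-110,120,40),200.5,227.5),(t,(-110,-120,40),283,228.5),
 (s,(-110,120,40),239.5,274),(s,(-110,-120,40),302,226.5),(s,(110,120,40),192.5,229)]
print('board',fit(bd,[500,50,0]))
bk=[(t,(55,58,50),338.5,150),(t,(55,-58,50),377.5,149.5),(t,(-55,58,50),339,187),(t,(-55,-58,50),379,186.5),
 (s,(55,58,50),285.5,161),(s,(-55,58,50),309,176.5),(s,(-55,-58,50),332,161.5),(s,(55,-58,50),308,146)]
print('bank',fit(bk,[500,-250,0]))
# also channel corners
E
python3 m.py
python3 - <<'E'
from h import *
t=load('top0');s=load('side0')
print('nubs',[atz(t,u,v,36.5).round(1) for u,v in [(345.5,172.2),(354,166.2),(362.3,168),(370.3,168.8)]])
print('hook end top',atz(t,180,213,106).round(1),atz(t,180,218,106).round(1),'at mouth',atz(t,167,211,106).round(1))
print(tri([(t,180,212.5),(s,211.5,261.5)]), tri([(t,180,218),(s,221,265)]))
E
```

```text
rack (array([ 4.83497414e+02,  3.68288001e+02, -3.90926595e-02]), [[-1.0, 0.4], [-1.3, 1.5], [-0.1, 0.4], [-0.6, 1.4], [0.1, 0.5], [1.0, -2.1], [0.2, -2.1], [-1.9, -1.6]])
board (array([ 5.55144839e+02,  7.95752652e+01, -3.45716141e-02]), [[-0.5, -0.2], [0.3, -0.2], [-1.3, 0.4], [-0.5, 0.5], [1.7, -0.4], [1.3, -0.6], [-2.0, -1.6]])
bank (array([ 6.12096638e+02, -2.60903374e+02, -2.25060159e-02]), [[-0.6, -0.2], [0.1, 0.3], [-0.3, -0.1], [-0.2, 0.4], [-0.6, -0.5], [0.5, 0.2], [0.5, -1.1], [0.0, -0.6]])
nubs [array([ 603.9, -225.7,   36.5]), array([ 621.3, -251.5,   36.5]), array([ 615.4, -275.7,   36.5]), array([ 612.5, -299.1,   36.5])]
hook end top [486.8 243.5 106. ] [473.1 243.4 106. ] at mouth [493.1 279.1 106. ]
[494.97413119 250.92433366  94.11413965] [474.25431504 245.81337096  96.66278913]
```

```bash
cat > g.py <<'E'
# usage: g.py x y z yaw [cx cy cz cyaw]: shift in tool axes from the commanded pose (default: measured)
import sys
from h import *
from cell import ctrl
a=[float(x) for x in sys.argv[1:]]
st=ctrl.read_state()
if len(a)>4: p=np.array(a[4:7]); Rm=rot([np.pi,0,a[7]]); yaw=a[7]
else: p=np.array(st['eef_pos']);Rm=rot(st['tool_rot']);yaw=st['tool_rot'][2]
print('shift cm',((Rm.T@(np.array(a[:3])-p))/10).round(2),'twist deg',round(-np.degrees((a[3]-yaw+np.pi)%(2*np.pi)-np.pi),2))
E
cat > st.py <<'E'
from cell import ctrl
import numpy as np
np.set_printoptions(precision=3,suppress=True)
s=ctrl.read_state()
for k in ['clock','eef_pos','tool_rot','force','torque','width','qpos']: print(k,np.round(s[k],3),end=' ')
print()
E
python3 g.py 480 -250 300 1.0 224.6 -610 256.3 0.353
python3 - <<'E'
from h import *
t=load('top0')
for u,v in [(178,263),(234,251),(243,292),(186,306)]: print(atz(t,u,v,100).round(0))
print(atz(t,215,155,90),atz(t,262,158,70))
E
```

```text
shift cm [ 36.41 -24.95  -4.37] twist deg -37.07
[352. 249. 100.]
[381.  97. 100.]
[271.  74. 100.]
[238. 227. 100.]
[650.90218732 149.94116407  90.        ] [644.05510716  17.96497433  70.        ]
```

```bash
python3 -m inch '{"travel":[[3,-2,-2],[36.4,-24.95,-4.4],[36.4,-24.95,-4.4],[36.4,-24.95,-4.4],[36.4,-24.95,-4.4],[36.4,-24.95,-4.4],[36.4,-24.95,-4.4],[36.4,-24.95,-4.4],[36.4,-24.95,-4.4],[36.4,-24.95,-4.4]],"twist":[0,-37,-37,-37,-37,-37,-37,-37,-37,-37],"fingers":[8.5,8.5,8.5,8.5,8.5,8.5,8.5,8.5,8.5,8.5]}'; python3 st.py; python3 g.py 500 130 290 1.53
```

```text
clock: 0.98
eef_pos: [462.7, -273.5, 298.6]
tool_rot: [-3.141, 0.0, 0.998]
force: [0.5, -0.4, -0.4]
width: 84.9
clock 0.983 eef_pos [ 462.747 -273.545  298.591] tool_rot [-3.141  0.     0.998] force [ 0.504 -0.376 -0.368] torque [-0.052 -0.034  0.002] width 84.904 qpos [ 0.606  0.423 -0.179  1.774  0.09   0.953 -0.182] 
shift cm [ 35.94 -18.73   0.86] twist deg -30.47
```

```bash
python3 -m inch '{"travel":[[36,-18.7,0],[36,-18.7,0],[36,-18.7,0],[36,-18.7,0],[36,-18.7,0],[36,-18.7,0],[36,-18.7,0],[36,-18.7,0],[36,-18.7,0],[36,-18.7,0]],"twist":[-30,-30,-30,-30,-30,-30,-30,-30,-30,-30],"fingers":[8.5,8.5,8.5,8.5,8.5,8.5,8.5,8.5,8.5,8.5]}'; python3 st.py; python3 g.py 479 215 240 1.532
```

```text
clock: 1.82
eef_pos: [499.5, 132.7, 298.6]
tool_rot: [3.141, -0.002, 1.525]
force: [-0.1, -0.1, -0.3]
width: 85.1
clock 1.817 eef_pos [499.467 132.699 298.618] tool_rot [ 3.141 -0.002  1.525] force [-0.085 -0.127 -0.277] torque [ 0.011 -0.02  -0.001] width 85.137 qpos [-0.028  0.409 -0.401  1.823  0.191  0.946 -0.558] 
shift cm [ 8.12 -2.42  5.88] twist deg -0.39
```

```bash
python3 -m inch '{"travel":[[2,-0.6,1.2],[5,-1.4,3],[8.1,-2.4,5.9],[8.1,-2.4,5.9],[8.1,-2.4,5.9],[8.1,-2.4,5.9],[8.1,-2.4,5.9],[8.1,-2.4,5.9],[8.1,-2.4,5.9],[8.1,-2.4,5.9]],"twist":[0,0,0,0,0,0,0,0,0,0],"fingers":[6,6,6,6,6,6,6,6,6,6]}'; python3 st.py
cat > pic.py <<'E'
import sys,pickle
from cell import vision
from h import *
n,tag=sys.argv[1:3]
d=vision.get_image(n); pickle.dump(d,open(tag+'.pkl','wb'))
if len(sys.argv)>3:
    x0,y0,x1,y1,s=map(int,sys.argv[3:8]); crop(d,x0,y0,x1,y1,s,f'pics/{tag}.png')
else: crop(d,0,0,560,420,1,f'pics/{tag}.png',50)
E
python3 pic.py wrist w1
```

```text
clock: 2.65
eef_pos: [480.5, 209.9, 240.0]
tool_rot: [3.14, -0.0, 1.52]
force: [-0.4, 0.0, 0.3]
width: 60.3
clock 2.65 eef_pos [480.459 209.865 240.045] tool_rot [ 3.14 -0.    1.52] force [-0.404  0.016  0.322] torque [-0.011 -0.028 -0.043] width 60.256 qpos [-0.201  0.491 -0.384  1.879  0.246  0.817 -0.764]
```

View pics/w1.png

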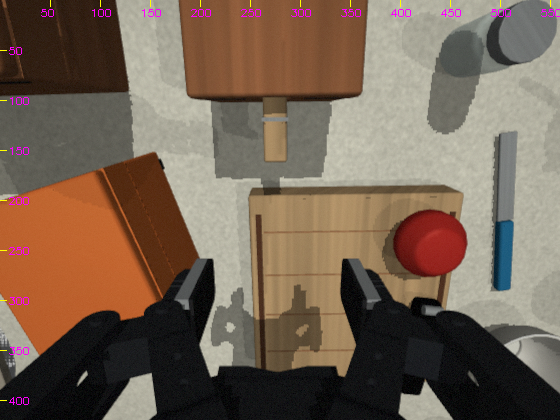

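```bash
python3 pic.py wrist w1b 240 80 310 210 4; python3 - <<'E'
from h import *
w=load('w1b')
print(w['position'],w['orientation'])
for u,v,z in [(264,161,106),(287.5,161,106),(263,97,106),(287.5,97,106),(186,96,126),(363,97,126),(250,193,40),(463,187,40)]: print((u,v),atz(w,u,v,z).round(1))
E
```

```text
[484.12107442 284.42582911 356.34105365] [ 2.84513602e+00 -1.19260916e-03 -5.14469023e-02]
(264, 161) [472.3 248.1 106. ]
(287.5, 161) [490.4 247.2 106. ]
(263, 97) [474.5 294.8 106. ]
(287.5, 97) [492.4 293.9 106. ]
(186, 96) [423.6 297.3 126. ]
(363, 97) [542.5 290.5 126. ]
(250, 193) [453.  207.1  40. ]
(463, 187) [666.5 202.3  40. ]
```

View pics/w1b.png

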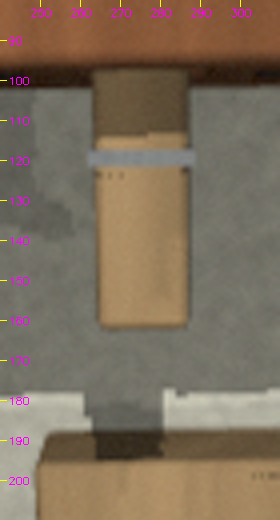

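The protruding end measures 18.1 mm wide and about 46 mm long, at x≈482 with its end at y≈247.7, which fits the description. There is a metal band about 30 mm from the end, so I'll grip between the band and the end.

```bash
python3 g.py 482 262.6 106.5 1.528
```

```text
shift cm [ 5.24 -0.09 13.33] twist deg -0.39
```

```bash
python3 -m inch '{"travel":[[2.5,0,3],[5.2,-0.1,6],[5.2,-0.1,8],[5.2,-0.1,10],[5.2,-0.1,11],[5.2,-0.1,12],[5.2,-0.1,12.7],[5.2,-0.1,13.3],[5.2,-0.1,13.3],[5.2,-0.1,13.3]],"twist":[0,-0.4,-0.4,-0.4,-0.4,-0.4,-0.4,-0.4,-0.4,-0.4],"fingers":[5,5,5,5,5,5,5,5,5,5]}'; python3 st.py; python3 pic.py wrist w2; python3 pic.py side s2 130 180 310 310 4
```

```text
clock: 3.58
eef_pos: [481.7, 262.7, 106.9]
tool_rot: [3.141, -0.0, 1.529]
force: [-0.2, 0.5, 0.2]
width: 49.7
clock 3.583 eef_pos [481.714 262.657 106.886] tool_rot [ 3.141 -0.     1.529] force [-0.231  0.475  0.223] torque [-0.024  0.026 -0.028] width 49.664 qpos [-0.362  0.713 -0.289  1.923  0.361  0.556 -0.936]
```

View pics/w2.png

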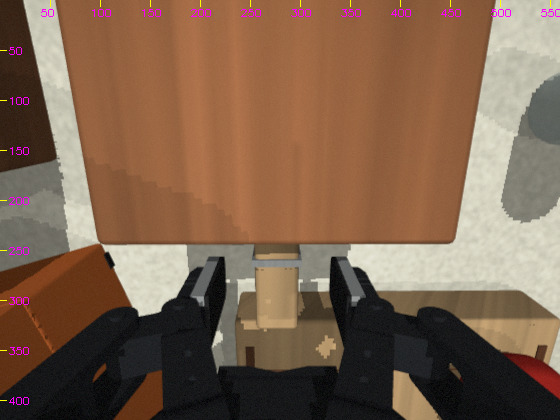

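View pics/s2.png

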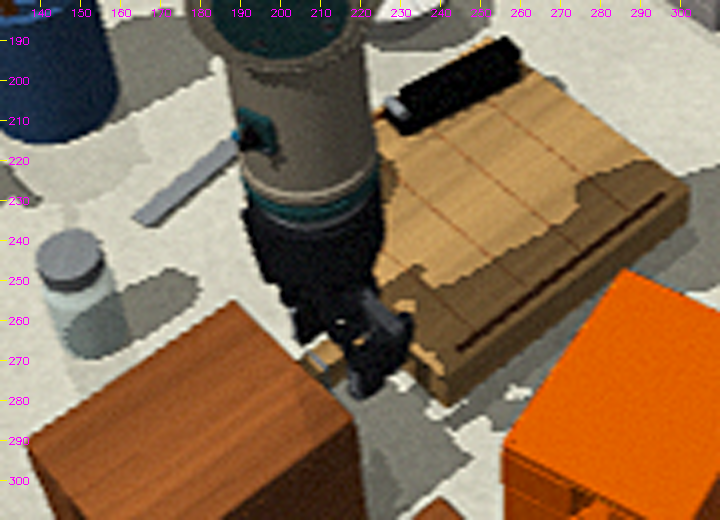

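The bar lies centred between the jaws, its end at (277,327) in the wrist view and the band at (277,263) clear of the pads. Closing.

```bash
python3 -m inch '{"travel":[[0,0,0],[0,0,0],[0,0,0],[0,0,0],[0,0,0],[0,0,0],[0,0,0],[0,0,0],[0,0,0],[0,0,0]],"twist":[0,0,0,0,0,0,0,0,0,0],"fingers":[4,3,2,1.5,1,1,1,1,1,1]}'; python3 st.py; python3 pic.py wrist w3 200 220 360 340 5
```

```text
clock: 4.52
eef_pos: [481.5, 262.7, 106.9]
tool_rot: [3.141, -0.0, 1.529]
force: [-1.3, -2.3, 5.1]
width: 16.9
clock 4.517 eef_pos [481.515 262.71  106.906] tool_rot [ 3.141 -0.     1.529] force [-1.27  -2.293  5.1  ] torque [-0.11   0.244  0.025] width 16.88 qpos [-0.363  0.712 -0.289  1.923  0.361  0.556 -0.936]
```

View pics/w3.png

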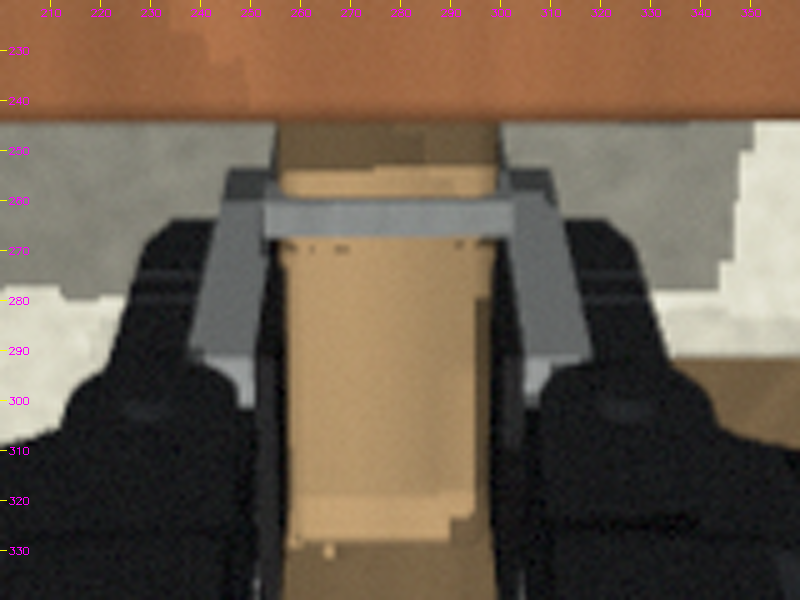

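```bash
python3 -m inch '{"travel":[[0,0,-0.2],[-0.3,0,-0.3],[-1,0,-0.3],[-2,0,-0.3],[-3,0,-0.3],[-4,0,-0.3],[-5,0,-0.3],[-6,0,-0.3],[-7,0,-0.3],[-8,0,-0.3]],"twist":[0,0,0,0,0,0,0,0,0,0],"fingers":[1,1,1,1,1,1,1,1,1,1]}'; python3 st.py; python3 pic.py wrist w4;python3 pic.py side s4 130 180 310 310 4
```

```text
clock: 5.4
eef_pos: [478.0, 181.5, 109.5]
tool_rot: [3.142, 0.0, 1.529]
force: [0.1, -0.3, -1.0]
width: 16.8
clock 5.4 eef_pos [478.042 181.478 109.515] tool_rot [3.142 0.    1.529] force [ 0.087 -0.268 -1.007] torque [-0.08   0.015 -0.009] width 16.785 qpos [-0.221  0.674 -0.294  2.021  0.388  0.499 -0.84 ]
```

View pics/w4.png

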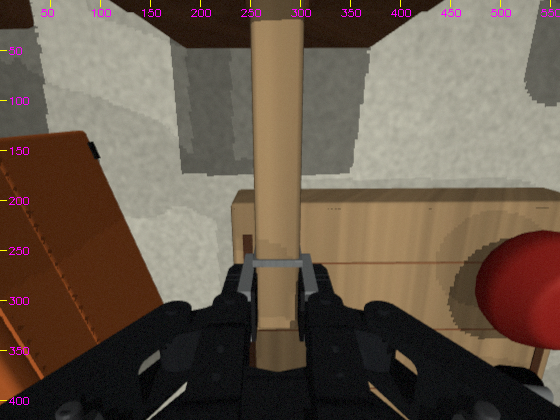

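View pics/s4.png

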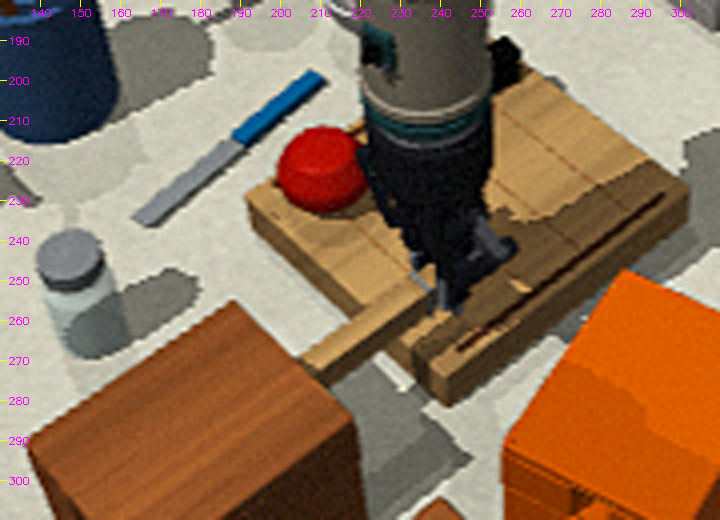

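```bash
python3 -m inch '{"travel":[[-1.5,0,0],[-3,0,0],[-4.5,0,0],[-6,0,0],[-7.5,0,0],[-9,0,-1],[-10.5,0,-2],[-12,0,-3],[-12,0,-3],[-12,0,-3]],"twist":[0,0,0,0,0,0,0,0,0,0],"fingers":[1,1,1,1,1,1,1,1,1,1]}'; python3 st.py; python3 pic.py wrist w5;python3 pic.py side s5; python3 pic.py top t5 95 140 295 245 4
```

```text
clock: 6.33
eef_pos: [473.7, 62.8, 139.9]
tool_rot: [3.14, -0.001, 1.528]
force: [0.5, 0.3, 0.0]
width: 16.6
clock 6.333 eef_pos [473.67   62.779 139.875] tool_rot [ 3.14  -0.001  1.528] force [0.499 0.335 0.03 ] torque [-0.02  -0.016  0.032] width 16.646 qpos [ 0.051  0.594 -0.349  2.092  0.397  0.517 -0.635]
```

View pics/w5.png

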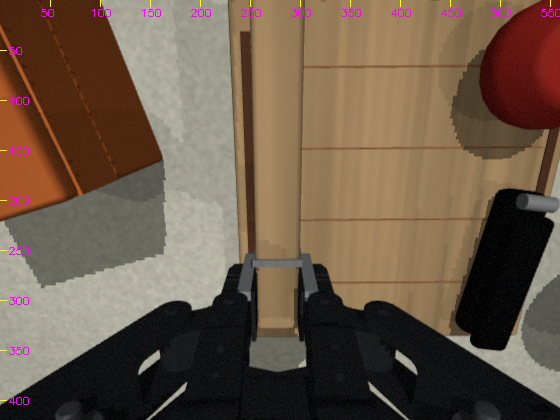

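View pics/s5.png

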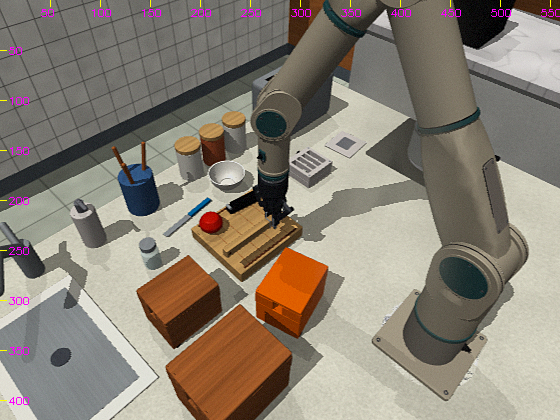

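View pics/t5.png

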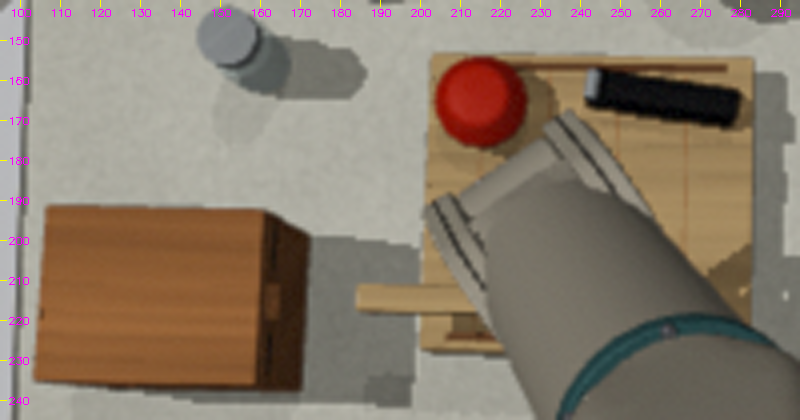

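```bash
python3 - <<'E'
from h import *
w=load('w5');t=load('t5')
crop(w,400,300,560,420,5,'pics/w5c.png')
print('handle end', [atz(t,184,v,z).round(1).tolist() for v,z in [(211,139),(217.5,139)]])
for u,v in [(337,0)]: pass
print([atz(w,u,v,40).round(1).tolist() for u,v in [(232,0),(240,250),(246,32)]])
print('beak end top',[atz(w,u,337,139).round(1).tolist() for u in (257,304)])
E
```

```text
handle end [[488.5, 225.3, 139.0], [471.2, 225.1, 139.0]]
[[453.7, 200.4, 40.0], [446.0, 42.1, 40.0], [460.6, 183.3, 40.0]]
beak end top [[464.2, 44.6, 139.0], [484.5, 43.7, 139.0]]
```

View pics/w5c.png

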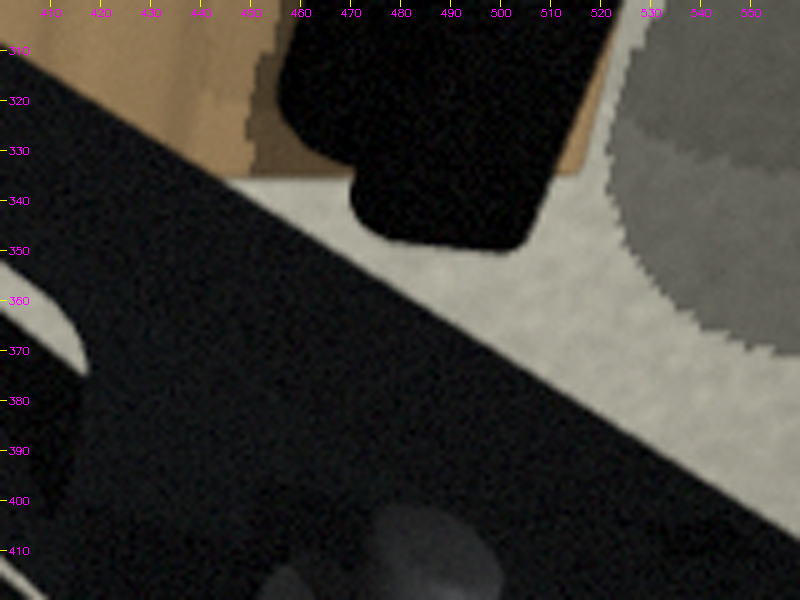

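```bash
python3 - <<'E'
from h import *
w=load('w5')
print([atz(w,u,v,40).round(1).tolist() for u,v in [(440,335.3),(516,335)]])
E
python3 g.py 487 -41 108 1.534
```

```text
[[598.7, -38.5, 40.0], [659.1, -41.0, 40.0]]
shift cm [-10.46   1.82   3.11] twist deg -0.18
```

```bash
python3 -m inch '{"travel":[[-3,0.5,0],[-6,1,0],[-9,1.5,1],[-10.3,1.8,2.5],[-10.3,1.8,4],[-10.3,1.8,5],[-10.3,1.8,5.5],[-10.3,1.8,6],[-10.3,1.8,6],[-10.3,1.8,6]],"twist":[0,0,0,0,0,0,0,0,0,0],"fingers":[1,1,1,1,1,1,1,1,1,1]}'; python3 st.py; python3 pic.py wrist w6;python3 pic.py side s6 170 160 330 280 5; python3 pic.py top t6 190 140 310 260 5
```

```text
clock: 7.32
eef_pos: [486.9, -39.8, 79.6]
tool_rot: [3.141, -0.0, 1.531]
force: [0.5, -0.0, -1.0]
width: 17.0
clock 7.317 eef_pos [486.894 -39.81   79.61 ] tool_rot [ 3.141 -0.     1.531] force [ 0.475 -0.026 -1.049] torque [-0.064  0.03   0.031] width 17.007 qpos [ 0.216  0.711 -0.284  2.096  0.49   0.397 -0.499]
```

View pics/w6.png

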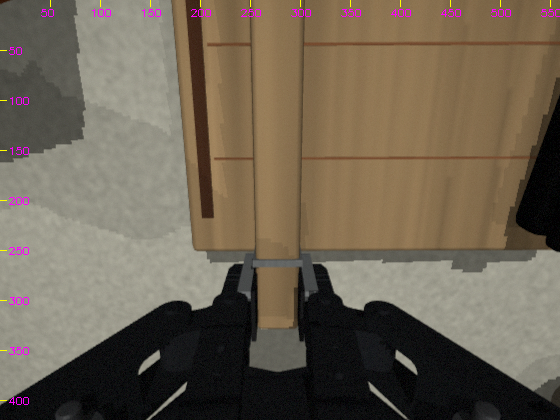

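View pics/s6.png

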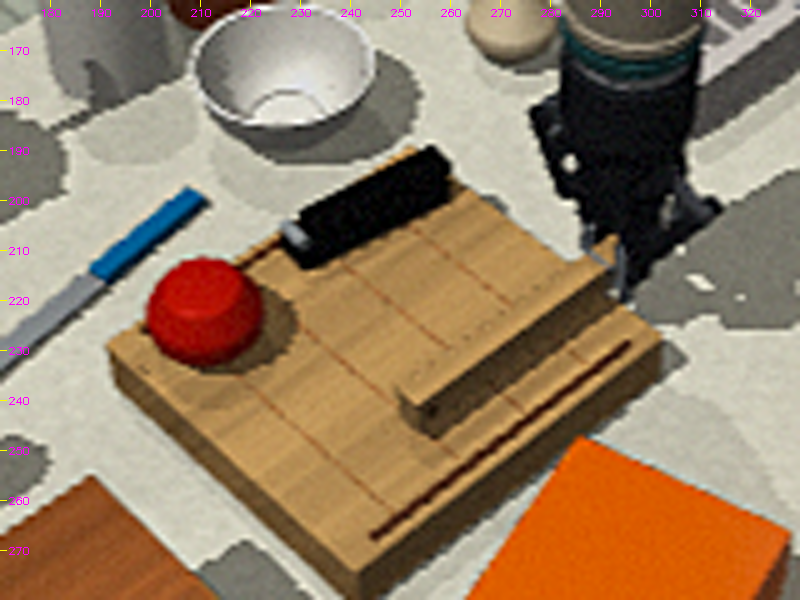

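View pics/t6.png

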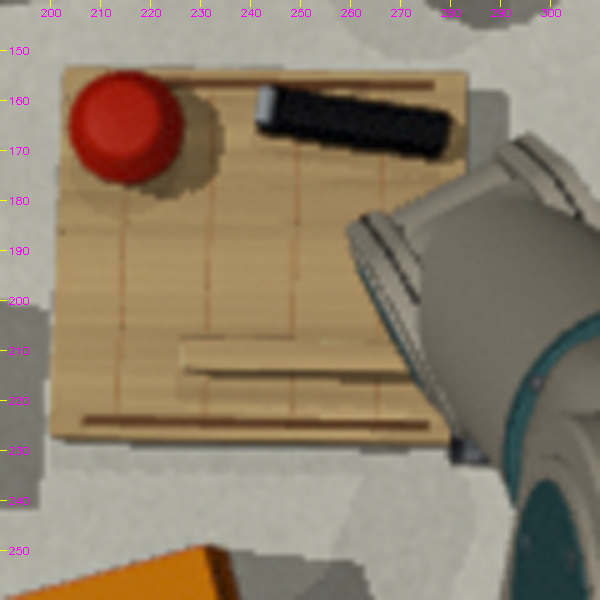

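```bash
python3 - <<'E'
from h import *
w=load('w6');t=load('t6')
print('board edge',[atz(w,u,v,40).round(1).tolist() for u,v in [(192,249.5),(245,249.5),(500,249.5)]])
print('bar end',[atz(w,u,v,79).round(1).tolist() for u,v in [(257,328),(297,328)]])
print('band',[atz(w,u,v,79).round(1).tolist() for u,v in [(277,263)]])
print('handle end',[atz(t,227,v,79).round(1).tolist() for v in (207,215)])
E
```

```text
board edge [[442.6, -32.8, 40.0], [470.4, -33.9, 40.0], [603.9, -39.5, 40.0]]
bar end [[477.8, -53.2, 79.0], [494.8, -53.9, 79.0]]
band [[487.6, -23.2, 79.0]]
handle end [[503.6, 118.2, 79.0], [481.1, 118.3, 79.0]]
```

```bash
python3 -m inch '{"travel":[[0,0,0.3],[0,0,0.6],[0,0,0.8],[0,0,0.9],[0,0,1.0],[0,0,1.05],[0,0,1.1],[0,0,1.15],[0,0,1.2],[0,0,1.2]],"twist":[0,0,0,0,0,0,0,0,0,0],"fingers":[1,1,1,1,1,1,1,1,1,1]}'; python3 st.py; python3 pic.py side s7 170 160 330 280 5
```

```text
clock: 8.3
eef_pos: [486.7, -40.8, 67.4]
tool_rot: [-3.142, -0.0, 1.529]
force: [-0.4, -0.4, -1.2]
width: 16.7
clock 8.3 eef_pos [486.729 -40.806  67.426] tool_rot [-3.142 -0.     1.529] force [-0.431 -0.379 -1.203] torque [-0.063  0.023  0.03 ] width 16.68 qpos [ 0.203  0.733 -0.263  2.1    0.504  0.368 -0.511]
```

View pics/s7.png

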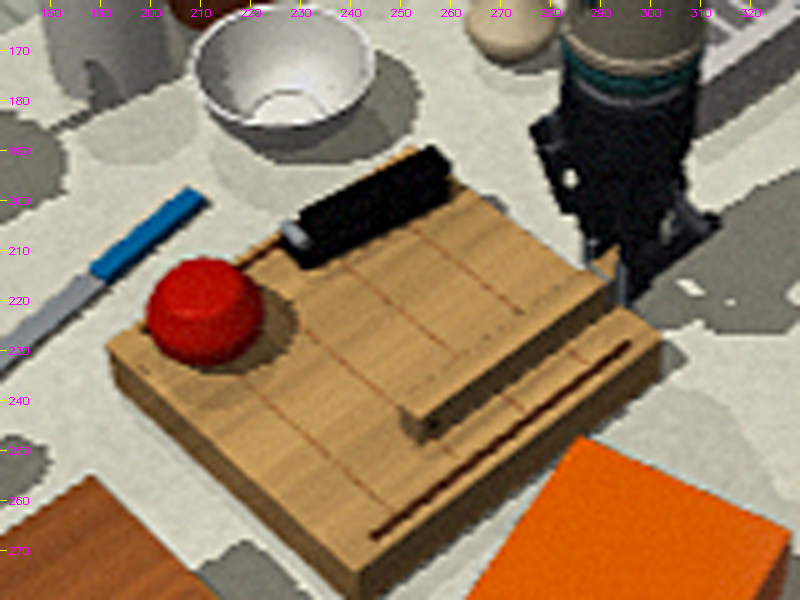

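```bash
python3 -m inch '{"travel":[[0,0,0.04],[0,0,0.08],[0,0,0.08],[0,0,0.08],[0,0,0.08],[0,0,0.08],[0,0,0.08],[0,0,0.08],[0,0,0.08],[0,0,0.08]],"twist":[0,0,0,0,0,0,0,0,0,0],"fingers":[1,1,1,1,1.8,2.5,3,4,5,5]}'; python3 st.py; python3 pic.py side s8 170 160 330 280 5;  python3 pic.py wrist w8 
```

```text
clock: 9.18
eef_pos: [486.8, -40.8, 66.6]
tool_rot: [-3.142, -0.0, 1.529]
force: [-0.2, -0.0, -0.5]
width: 50.1
clock 9.183 eef_pos [486.761 -40.781  66.616] tool_rot [-3.142 -0.     1.529] force [-0.156 -0.041 -0.537] torque [-0.019  0.037  0.04 ] width 50.097 qpos [ 0.202  0.735 -0.261  2.101  0.505  0.366 -0.512]
```

View pics/s8.png

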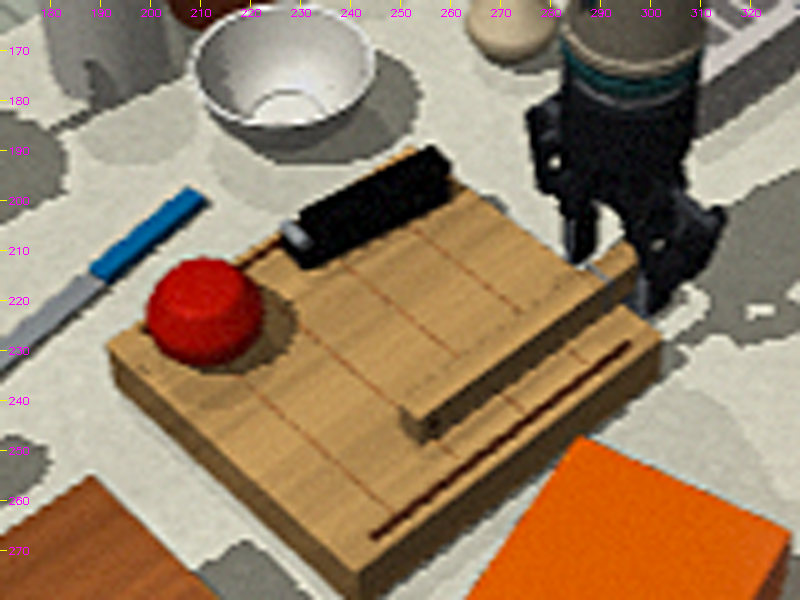

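View pics/w8.png

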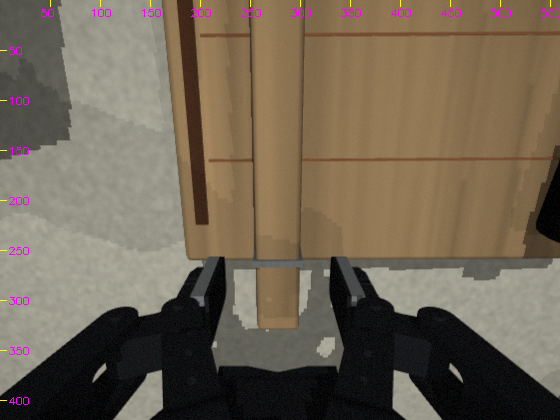

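```bash
python3 -m inch '{"travel":[[0,0,-1.5],[2,0,-2],[4.5,0,-2],[7.5,0,-2],[10.5,0,-2],[12.5,0,-2],[13,0,-1.5],[13,0,-0.7],[13,0,-0.2],[13,0,0]],"twist":[0,0,0,0,0,0,0,0,0,0],"fingers":[5,5,5,5,5,5,5,5,5,5]}'; python3 st.py; python3 pic.py side s9 170 160 330 280 5;  python3 pic.py wrist w9; python3 pic.py top t9 190 140 310 260 5
```

```text
clock: 10.12
eef_pos: [491.3, 86.8, 65.4]
tool_rot: [-3.139, 0.002, 1.527]
force: [-0.7, -0.2, 0.9]
width: 50.1
clock 10.117 eef_pos [491.282  86.756  65.379] tool_rot [-3.139  0.002  1.527] force [-0.685 -0.185  0.924] torque [-0.002 -0.029 -0.043] width 50.123 qpos [-0.073  0.742 -0.238  2.071  0.449  0.38  -0.714]
```

View pics/s9.png

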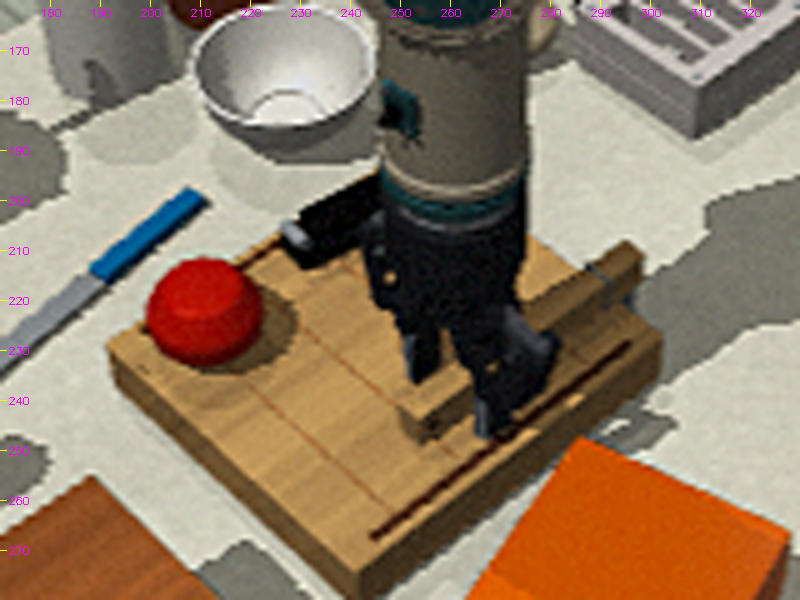

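View pics/w9.png

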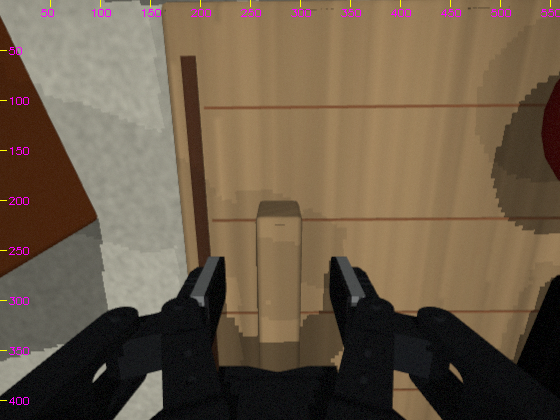

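View pics/t9.png

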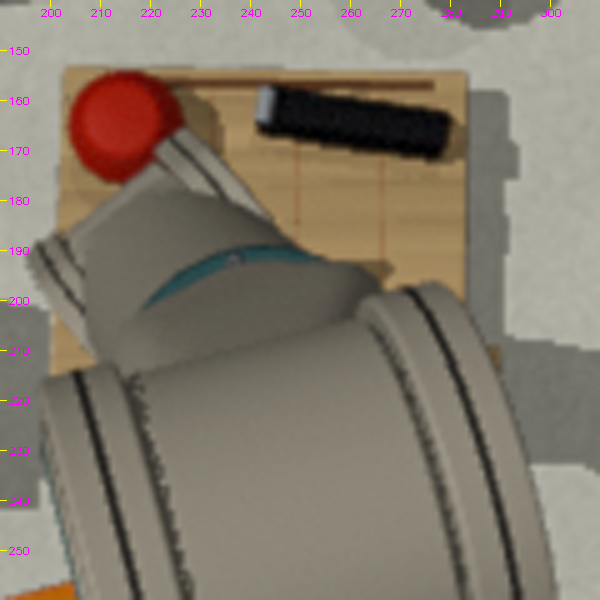

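```bash
python3 - <<'E'
from h import *
w=load('w9')
print([atz(w,u,v,66).round(1).tolist() for u,v in [(258,216),(301,216),(258,335),(301,335)]])
E
python3 -m inch '{"travel":[[0,0,-0.1],[0,0,-0.1],[0,0,-0.1],[0,0,-0.1],[0,0,-0.1],[0,0,-0.1],[0,0,-0.1],[0,0,-0.1],[0,0,-0.1],[0,0,-0.1]],"twist":[0,0,0,0,0,0,0,0,0,0],"fingers":[5,4,3,2,1,1,1,1,1,1]}'; python3 st.py
```

```text
[[485.9, 123.8, 66.0], [502.0, 123.1, 66.0], [482.5, 70.7, 66.0], [500.8, 69.9, 66.0]]
clock: 11.1
eef_pos: [492.4, 89.0, 68.1]
tool_rot: [3.141, 0.0, 1.529]
force: [-0.2, -0.9, 5.8]
width: 16.6
clock 11.1 eef_pos [492.369  88.983  68.116] tool_rot [3.141 0.    1.529] force [-0.158 -0.908  5.813] torque [-0.079  0.134 -0.018] width 16.556 qpos [-0.073  0.738 -0.242  2.069  0.447  0.383 -0.713]
```

```bash
python3 -m inch '{"travel":[[0,0,-0.3],[0,0,-1],[0,0,-2],[0,0,-3.5],[0,0,-5],[0,0,-6.5],[0,0,-8],[0,0,-8.5],[0,0,-8.5],[0,0,-8.5]],"twist":[0,0,0,0,0,0,0,0,0,0],"fingers":[1,1,1,1,1,1,1,1,1,1]}'; python3 st.py; python3 pic.py side s10 170 130 330 250 5; python3 g.py 465 -130 152 3.119
```

```text
clock: 11.93
eef_pos: [492.1, 88.9, 152.9]
tool_rot: [3.141, -0.0, 1.529]
force: [-0.4, 0.7, -1.3]
width: 16.5
clock 11.933 eef_pos [492.144  88.903 152.863] tool_rot [ 3.141 -0.     1.529] force [-0.398  0.69  -1.342] torque [ 0.072 -0.004  0.012] width 16.468 qpos [ 0.007  0.594 -0.354  2.023  0.36   0.584 -0.637] 
shift cm [-21.98  -1.76   0.04] twist deg -91.1
```

View pics/s10.png

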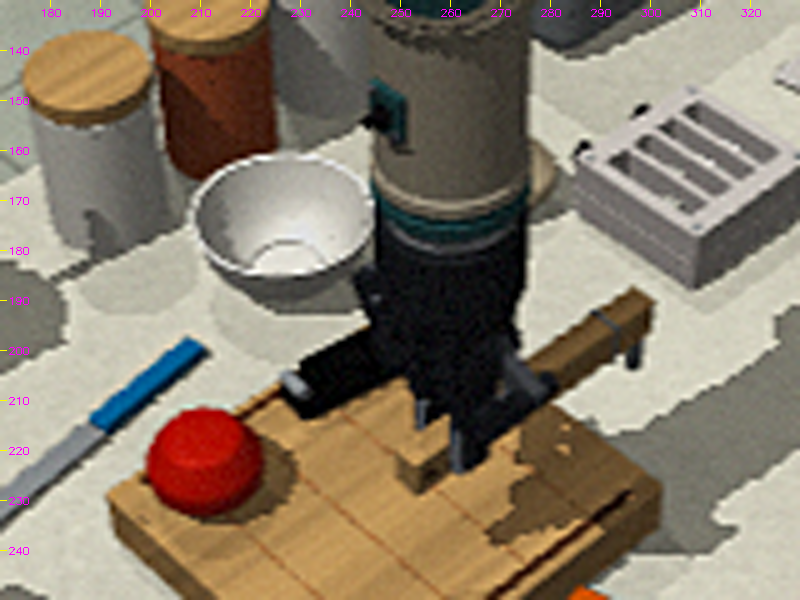

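```bash
python3 -m inch '{"travel":[[-2,-0.3,0],[-4.5,-0.5,0],[-7,-0.7,0],[-9.5,-0.9,0],[-12,-1.1,0],[-14.5,-1.3,0],[-17,-1.5,0],[-19.5,-1.7,0],[-22,-1.7,0],[-22,-1.7,0]],"twist":[-6,-13,-20,-27,-34,-41,-48,-55,-62,-68],"fingers":[1,1,1,1,1,1,1,1,1,1]}'; python3 st.py; python3 g.py 462 -224 140 3.119
```

```text
clock: 12.82
eef_pos: [464.1, -136.0, 151.0]
tool_rot: [-3.137, -0.003, 2.714]
force: [0.5, 0.5, -1.1]
width: 16.4
clock 12.817 eef_pos [ 464.073 -136.05   151.035] tool_rot [-3.137 -0.003  2.714] force [ 0.507  0.474 -1.124] torque [0.076 0.026 0.039] width 16.424 qpos [ 0.704  0.656 -0.718  2.058  0.692  0.686  0.67 ] 
shift cm [-3.46 -8.08  1.13] twist deg -23.21
```

```bash
python3 g.py 448 -220 122 3.119
```

```text
shift cm [-2.03 -8.29  2.93] twist deg -23.21
```

```bash
python3 -m inch '{"travel":[[-0.5,-2,0],[-1,-4,0],[-1.5,-6,0.5],[-2,-8.2,1],[-2,-8.2,1.6],[-2,-8.2,2.2],[-2,-8.2,2.9],[-2,-8.2,2.9],[-2,-8.2,2.9],[-2,-8.2,2.9]],"twist":[-7,-14,-21,-23.4,-23.4,-23.4,-23.4,-23.4,-23.4,-23.4],"fingers":[1,1,1,1,1,1,1,1,1,1]}'; python3 st.py; python3 pic.py side s11 230 110 390 230 5; python3 pic.py top t11 300 120 420 240 5;python3 pic.py wrist w11
```

```text
clock: 13.65
eef_pos: [450.8, -211.9, 123.8]
tool_rot: [3.141, 0.0, 3.126]
force: [-0.2, -0.4, -0.7]
width: 16.8
clock 13.65 eef_pos [ 450.766 -211.937  123.806] tool_rot [3.141 0.    3.126] force [-0.156 -0.444 -0.7  ] torque [-0.022 -0.002  0.009] width 16.818 qpos [ 0.898  0.749 -0.794  2.04   0.837  0.712  1.114]
```

View pics/s11.png

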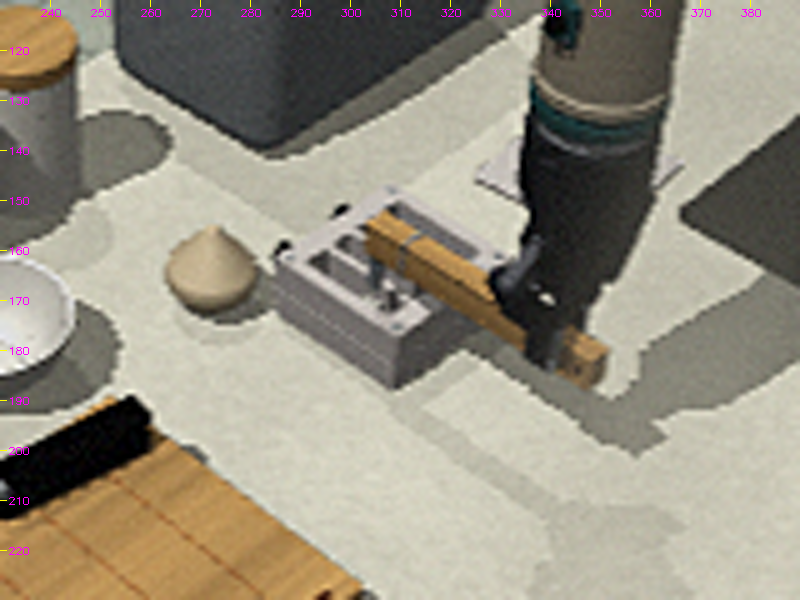

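View pics/t11.png

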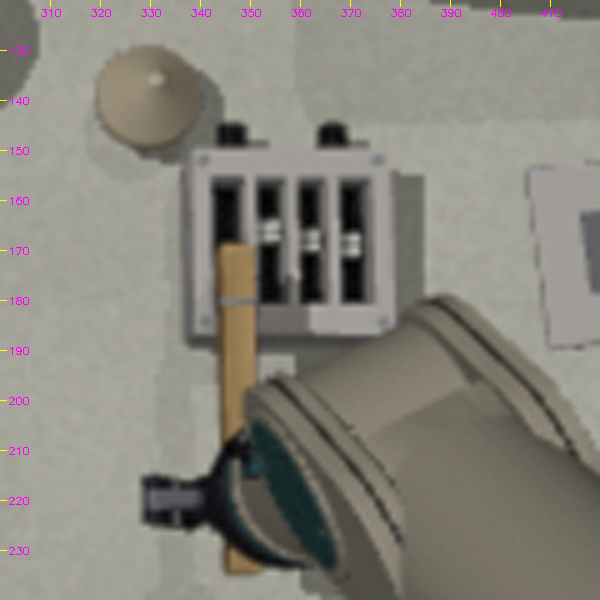

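View pics/w11.png

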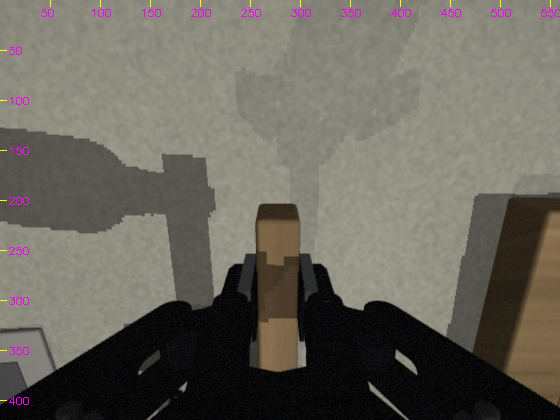

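```bash
python3 - <<'E'
from h import *
t=load('t11');s=load('s11')
P=np.array([450.8,-211.9,0]);d=np.array([1,-.0156,0]);n=np.array([.0156,1,0])
for nm,c in (('top',t),('side',s)):
  for a,b in [(145,9),(145,-9)]:
    print(nm,a,b,proj(c,P+d*a+n*b+[0,0,121.7]).round(1), 'bottom',proj(c,P+d*a+n*b+[0,0,95.7]).round(1))
  print(nm,'handle end',proj(c,P-d*35+n*9+[0,0,121.7]).round(1),proj(c,P-d*35-n*9+[0,0,121.7]).round(1))
  print('tip',proj(c,P+d*140+[0,0,65.7]).round(1))
E
```

```text
top 145 9 [343.3 169.1] bottom [341.8 171. ]
top 145 -9 [349.9 169. ] bottom [348.3 171. ]
top handle end [345.2 235.2] [352.  235.2]
tip [343.4 174.8]
side 145 9 [302.9 153.6] bottom [302.4 159.9]
side 145 -9 [306.7 151. ] bottom [306.1 157.4]
side handle end [348.6 181.8] [352.3 178.9]
tip [304.8 166.5]
```

```bash
python3 g.py 445.8 -220 87 3.119; python3 -c "import numpy as np;print(1)" 
```

```text
shift cm [ 0.49 -0.75  3.71] twist deg 0.36
1
```

```bash
python3 st.py; python3 g.py 445.8 -220 100 3.119
```

```text
clock 13.8 eef_pos [ 450.781 -212.588  124.075] tool_rot [-3.141  0.001  3.125] force [-0.139  0.477 -0.228] torque [-0.022  0.076 -0.04 ] width 16.279 qpos [ 0.899  0.748 -0.794  2.04   0.837  0.712  1.114] 
shift cm [ 0.49 -0.75  2.41] twist deg 0.36
```

```bash
python3 -m inch '{"travel":[[0.2,-0.4,0],[0.5,-0.75,0],[0.5,-0.75,0.5],[0.5,-0.75,1.2],[0.5,-0.75,1.8],[0.5,-0.75,2.4],[0.5,-0.75,2.4],[0.5,-0.75,2.4],[0.5,-0.75,2.4],[0.5,-0.75,2.4]],"twist":[0,0,0.3,0.3,0.3,0.3,0.3,0.3,0.3,0.3],"fingers":[1,1,1,1,1,1,1,1,1,1]}'; python3 st.py; python3 pic.py side s12 270 130 340 190 10; python3 pic.py top t12 330 140 390 200 10
```

```text
clock: 14.63
eef_pos: [445.5, -220.3, 99.8]
tool_rot: [3.142, 0.0, 3.119]
force: [-0.5, 0.8, -1.3]
width: 16.8
clock 14.633 eef_pos [ 445.495 -220.273   99.849] tool_rot [3.142 0.    3.119] force [-0.516  0.817 -1.268] torque [ 0.007  0.058 -0.016] width 16.849 qpos [ 0.889  0.781 -0.75   2.057  0.892  0.664  1.08 ]
```

View pics/s12.png

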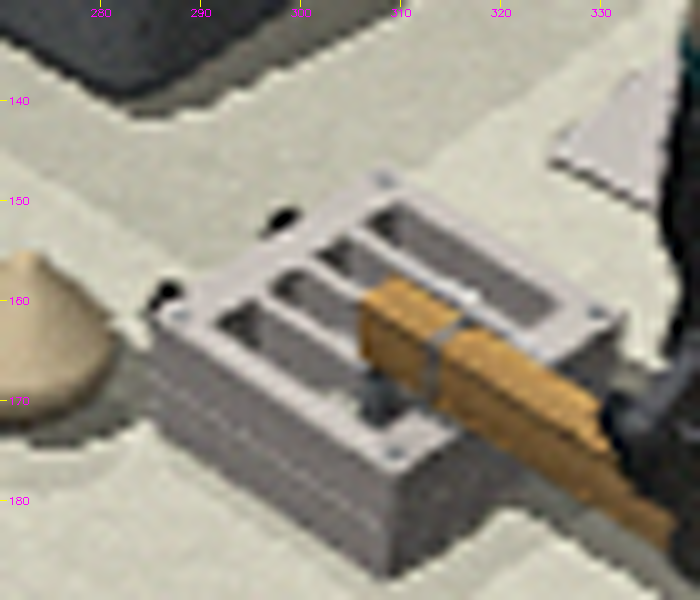

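View pics/t12.png

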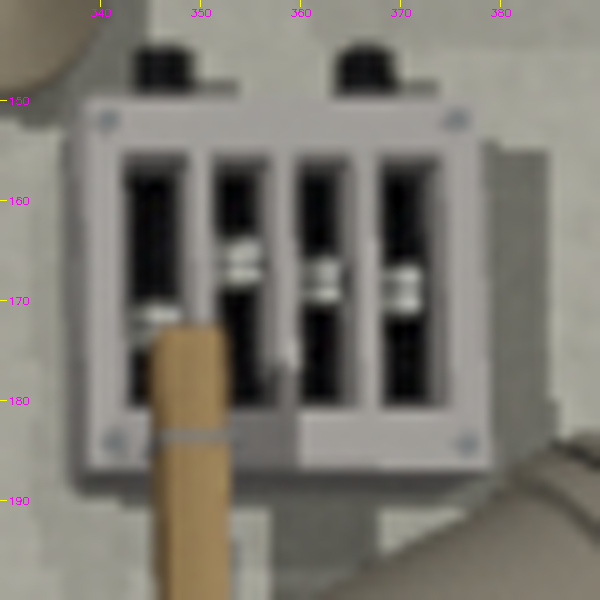

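```bash
cat > bp.py <<'E'
from h import *
# box-frame position of beak from top image of bar end centre at height z
import sys
def beakbox(d,u,v,zt,c=(612.1,-260.9),yaw=-.0225):
    p=atz(d,u,v,zt)[:2]-c
    cs,sn=np.cos(yaw),np.sin(yaw)
    return np.array([cs*p[0]+sn*p[1]-5,-sn*p[0]+cs*p[1]])
def boxtcp(p,c=(611,-258.8),yaw=-.0225,hy=-.0225):
    p=np.array(p[:2])+140*np.array([np.cos(hy),np.sin(hy)])-c
    cs,sn=np.cos(yaw),np.sin(yaw)
    return np.array([cs*p[0]+sn*p[1],-sn*p[0]+cs*p[1]])
E
python3 - <<'E'
from bp import *
print(beakbox(load('t12'),348.9,172.5,97.7), boxtcp((445.5,-220.3)))
E
```

```text
[-27.09028865  36.07973711] [-26.32428649  34.76681928]
```

```bash
python3 -m inch '{"travel":[[0,0,0.5],[0,0,1],[0,0,1.3],[0,0,1.3],[-0.4,0,1.3],[-0.8,0,1.3],[-1.1,0,1.3],[-1.4,0,1.3],[-1.6,0,1.3],[-1.6,0,1.3]],"twist":[0,0,0,0,0,0,0,0,0,0],"fingers":[1,1,1,1,1,1,1,1,1,1]}'; python3 st.py; python3 pic.py side s13 270 130 340 190 10; python3 pic.py top t13 330 140 390 200 10
```

```text
clock: 15.57
eef_pos: [461.5, -220.8, 86.7]
tool_rot: [-3.142, -0.0, 3.119]
force: [-2.0, 0.5, -0.9]
width: 16.7
clock 15.567 eef_pos [ 461.468 -220.754   86.671] tool_rot [-3.142 -0.     3.119] force [-1.997  0.481 -0.89 ] torque [0.029 0.535 0.043] width 16.747 qpos [ 0.861  0.814 -0.733  2.024  0.907  0.666  1.068]
```

View pics/s13.png

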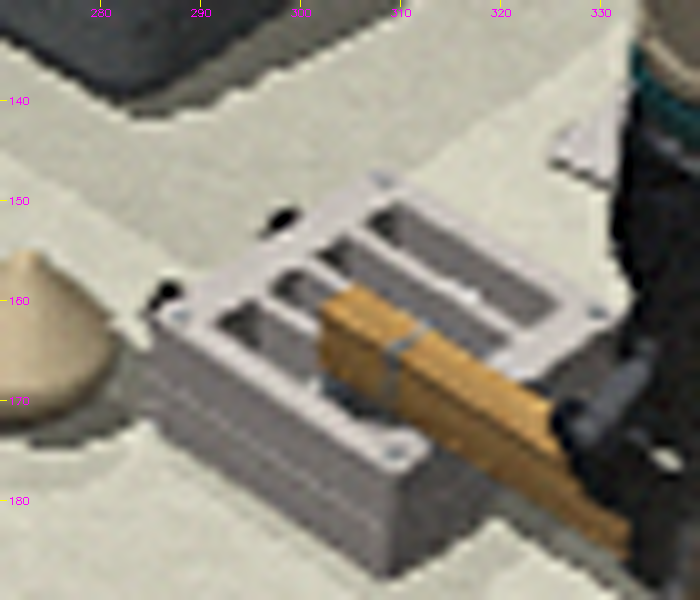

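View pics/t13.png

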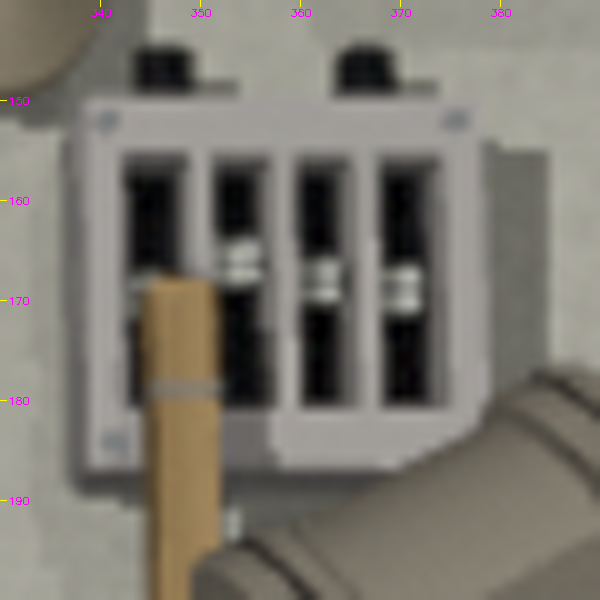

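```bash
python3 -m inch '{"travel":[[-0.2,0,0],[-0.4,0,0],[-0.55,0,0],[-0.7,0,0],[-0.8,0,0],[-0.9,0,0],[-0.95,0,0],[-1,0,0],[-1,0,0],[-1,0,0]],"twist":[0,0,0,0,0,0,0,0,0,0],"fingers":[1,1,1,1,1,1,1,1,1,1]}'; python3 st.py
```

```text
clock: 16.5
eef_pos: [471.3, -221.0, 86.7]
tool_rot: [3.142, 0.0, 3.119]
force: [-2.8, -1.3, -0.4]
width: 17.2
clock 16.5 eef_pos [ 471.324 -220.974   86.679] tool_rot [3.142 0.    3.119] force [-2.818 -1.341 -0.408] torque [ 0.028  0.671 -0.006] width 17.165 qpos [ 0.854  0.823 -0.737  1.999  0.898  0.682  1.076]
```

```bash
python3 -m inch '{"travel":[[-0.03,0,0],[-0.06,0,0],[-0.1,0,0],[-0.13,0,0],[-0.15,0,0],[-0.15,0,0],[-0.15,0,0],[-0.15,0,0],[-0.15,0,0],[-0.15,0,0]],"twist":[0,0,0,0,0,0,0,0,0,0],"fingers":[1,1,1,1,1,1,1,1,1,1]}'|grep -E "force|eef"; python3 st.py
```

```text
eef_pos: [472.8, -221.0, 86.7]
force: [-1.7, -0.4, -0.9]
clock 17.333 eef_pos [ 472.796 -221.032   86.709] tool_rot [-3.142  0.     3.119] force [-1.716 -0.394 -0.918] torque [-0.103  0.748 -0.026] width 16.853 qpos [ 0.853  0.825 -0.738  1.996  0.897  0.684  1.078]
```

```bash
python3 -m inch '{"travel":[[-0.03,0,0],[-0.06,0,0],[-0.1,0,0],[-0.1,0,0],[-0.1,0,0],[-0.1,0,0],[-0.1,0,0],[-0.1,0,0],[-0.1,0,0],[-0.1,0,0]],"twist":[0,0,0,0,0,0,0,0,0,0],"fingers":[1,1,1,1,1,1,1,1,1,1]}'|grep -E "force|eef"; python3 st.py;python3 pic.py side s14 270 130 340 190 10; python3 pic.py top t14 330 140 390 200 10
```

```text
eef_pos: [473.8, -221.0, 86.7]
force: [-2.4, 0.5, -0.9]
clock 18.167 eef_pos [ 473.794 -221.048   86.704] tool_rot [-3.142  0.     3.119] force [-2.35   0.479 -0.89 ] torque [-0.026  0.683  0.005] width 16.874 qpos [ 0.852  0.826 -0.738  1.993  0.896  0.686  1.079]
```

View pics/t14.png

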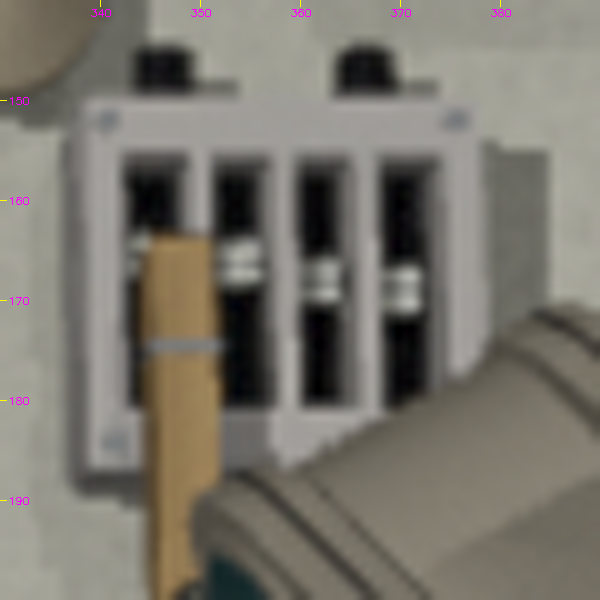

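View pics/s14.png

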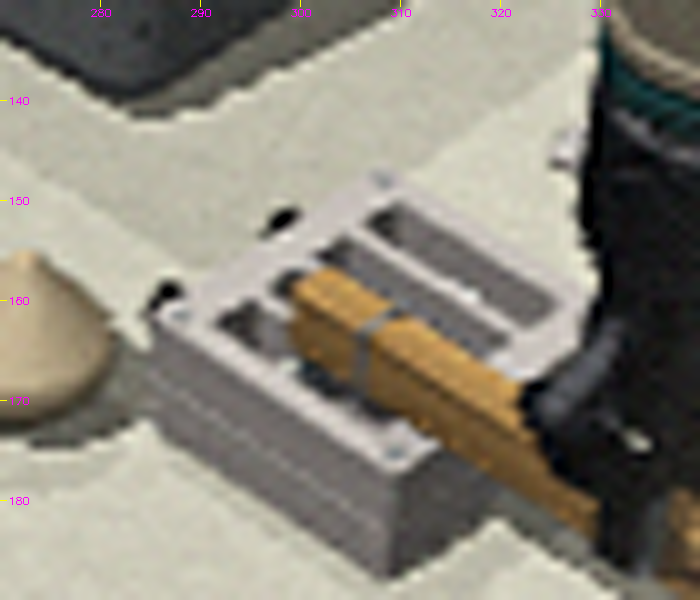

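```bash
python3 -m inch '{"travel":[[-0.03,0,0],[-0.06,0,0],[-0.08,0,0],[-0.1,0,0],[-0.1,0,0],[-0.1,0,0],[-0.1,0,0],[-0.1,0,0],[-0.1,0,0],[-0.1,0,0]],"twist":[0,0,0,0,0,0,0,0,0,0],"fingers":[1,1,1,1,1,1,1,1,1,1]}'|grep -E "force|eef"; python3 st.py
```

```text
eef_pos: [474.5, -221.0, 86.7]
force: [-4.7, 0.8, -0.7]
clock 19.1 eef_pos [ 474.533 -221.046   86.659] tool_rot [-3.142 -0.     3.119] force [-4.69   0.793 -0.654] torque [0.008 0.916 0.025] width 16.842 qpos [ 0.851  0.826 -0.738  1.991  0.895  0.687  1.08 ]
```

```bash
python3 -m inch '{"travel":[[-0.03,0,0],[-0.05,0,0],[-0.07,0,0],[-0.07,0,0],[-0.07,0,0],[-0.07,0,0],[-0.07,0,0],[-0.07,0,0],[-0.07,0,0],[-0.07,0,0]],"twist":[0,0,0,0,0,0,0,0,0,0],"fingers":[1,1,1,1,1,1,1,1,1,1]}'|grep -E "force|eef"; python3 st.py
```

```text
eef_pos: [474.6, -221.1, 86.6]
force: [-5.4, 0.1, 0.4]
clock 19.933 eef_pos [ 474.559 -221.059   86.552] tool_rot [-3.141 -0.002  3.119] force [-5.413  0.141  0.399] torque [0.06  1.203 0.057] width 16.874 qpos [ 0.851  0.827 -0.738  1.99   0.894  0.689  1.08 ]
```

```bash
python3 -m inch '{"travel":[[0.3,0,0],[0.3,0,-1],[0.3,0,-2],[0.3,0,-3],[-0.6,-0.8,-3],[-1.5,-1.6,-3],[-2.4,-2.34,-3],[-2.4,-2.34,-2.8],[-2.4,-2.34,-2.5],[-2.4,-2.34,-2.5]],"twist":[0,0,0,0,0,0,0,0,0,0],"fingers":[1,1,1,1,1,1,1,1,1,1]}'|grep -E "force|eef"; python3 pic.py side s15 270 130 340 190 10; python3 pic.py top t15 330 140 390 200 10; python3 st.py
```

```text
eef_pos: [498.3, -244.4, 111.6]
force: [-0.9, 0.2, -2.3]
clock 20.867 eef_pos [ 498.298 -244.312  111.739] tool_rot [ 3.141 -0.001  3.12 ] force [ 0.576  0.289 -1.845] torque [0.042 0.078 0.032] width 16.694 qpos [ 0.89   0.826 -0.787  1.893  0.826  0.786  1.187]
```

View pics/t15.png

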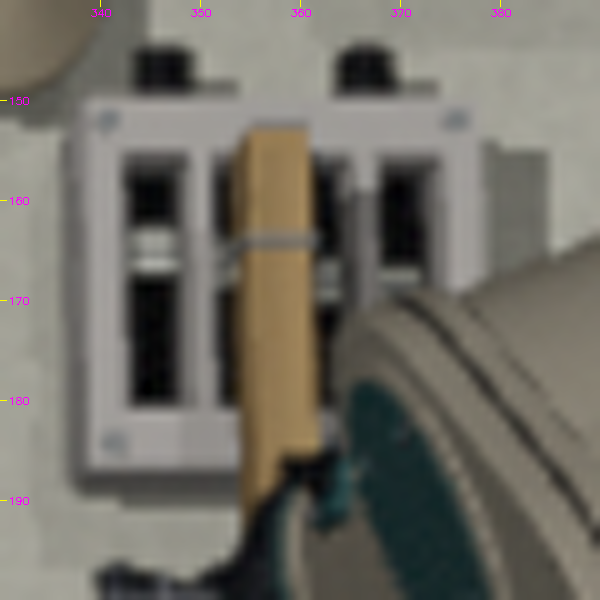

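View pics/s15.png

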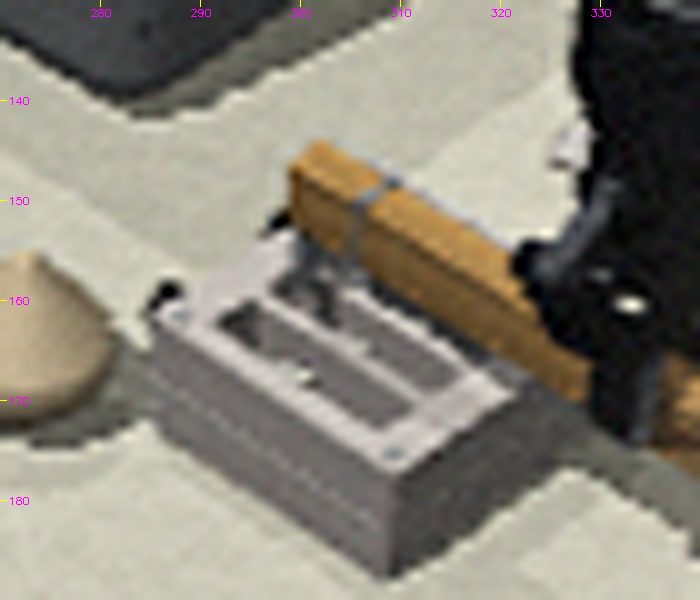

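```bash
python3 - <<'E'
from bp import *
print(beakbox(load('t15'),357.8,152.7,109.6), boxtcp((498.3,-244.35)))
for u,v in [(345.3,165)]: print(beakbox(load('t15'),u,v,36.5)+[5,0])
for u,v in [(354,166.2),(362.3,168),(370.3,168.8)]: print(beakbox(load('top0'),u,v,36.5)+[5,0])
E
```

```text
[26.48441225 12.23844291] [27.00342842 11.91080645]
[12.61401215 35.13477784]
[9.02111883 9.59863364]
[  3.63047408 -14.6888725 ]
[  1.24337428 -38.15345795]
```

```bash
python3 -m inch '{"travel":[[0,0,0.3],[0,0,0.6],[0,0,0.8],[0,0,0.8],[0,0,0.8],[0,0,0.8],[0,0,0.8],[0,0,0.8],[0,0,0.8],[0,0,0.8]],"twist":[0,0,0,0,0,0,0,0,0,0],"fingers":[1,1,1,1,1,1,1,1,1,1]}'|grep -E "force|eef"; python3 pic.py side s16 270 130 340 190 10;python3 st.py
```

```text
eef_pos: [498.9, -245.0, 103.7]
force: [-0.2, 0.6, -0.3]
clock 21.75 eef_pos [ 498.927 -245.042  103.742] tool_rot [-3.142  0.     3.119] force [-0.09  -0.335 -1.512] torque [0.039 0.092 0.008] width 16.873 qpos [ 0.884  0.837 -0.776  1.895  0.84   0.773  1.177]
```

View pics/s16.png

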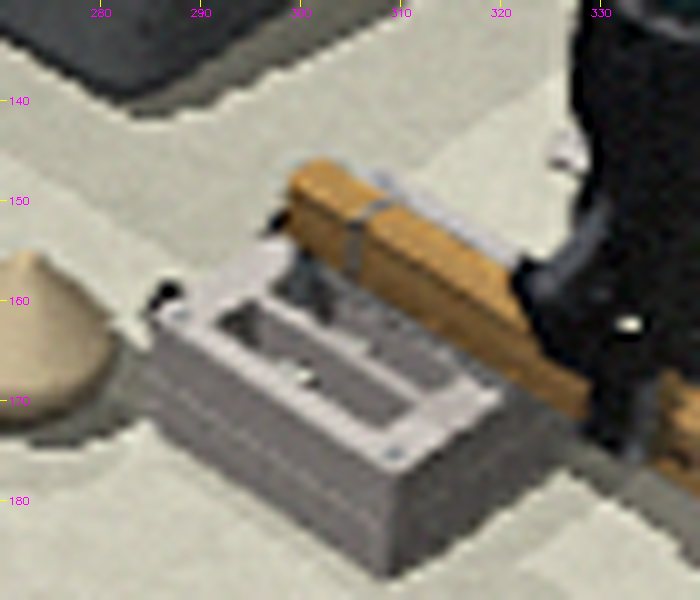

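```bash
python3 -m inch '{"travel":[[0,0,0.8],[0,0,1.5],[0,0,1.7],[0.3,0,1.7],[0.7,0,1.7],[1.1,0,1.7],[1.5,0,1.7],[1.9,0,1.7],[2.2,0,1.7],[2.4,0,1.7]],"twist":[0,0,0,0,0,0,0,0,0,0],"fingers":[1,1,1,1,1,1,1,1,1,1]}'|grep -E "force|eef"; python3 st.py
```

```text
eef_pos: [475.0, -244.3, 87.0]
force: [3.0, 0.5, -1.7]
clock 22.583 eef_pos [ 474.988 -244.346   86.995] tool_rot [3.142 0.001 3.119] force [ 2.988  0.49  -1.731] torque [ 0.13  -0.619  0.121] width 16.91 qpos [ 0.892  0.837 -0.745  1.963  0.888  0.706  1.135]
```

Pulling with about 3 N, as expected. Approaching the stop.

```bash
python3 -m inch '{"travel":[[0.1,0,0],[0.2,0,0],[0.3,0,0],[0.38,0,0],[0.42,0,0],[0.46,0,0],[0.5,0,0],[0.5,0,0],[0.5,0,0],[0.5,0,0]],"twist":[0,0,0,0,0,0,0,0,0,0],"fingers":[1,1,1,1,1,1,1,1,1,1]}'|grep -E "force|eef"; python3 st.py
```

```text
eef_pos: [470.0, -244.3, 86.7]
force: [1.9, 0.7, -0.4]
clock 23.417 eef_pos [ 469.993 -244.263   86.725] tool_rot [3.142 0.    3.119] force [ 1.906  0.657 -0.404] torque [ 0.129 -0.692  0.112] width 16.858 qpos [ 0.896  0.833 -0.743  1.975  0.892  0.699  1.132]
```

```bash
python3 -m inch '{"travel":[[0.03,0,0],[0.06,0,0],[0.08,0,0],[0.1,0,0],[0.1,0,0],[0.1,0,0],[0.1,0,0],[0.1,0,0],[0.1,0,0],[0.1,0,0]],"twist":[0,0,0,0,0,0,0,0,0,0],"fingers":[1,1,1,1,1,1,1,1,1,1]}'|grep -E "force|eef"; python3 st.py
```

```text
eef_pos: [469.6, -244.3, 86.8]
force: [4.8, 1.3, -2.3]
clock 24.25 eef_pos [ 469.608 -244.299   86.786] tool_rot [3.141 0.001 3.119] force [ 4.822  1.32  -2.326] torque [ 0.176 -1.029  0.142] width 16.907 qpos [ 0.897  0.832 -0.743  1.976  0.893  0.697  1.131]
```

```bash
python3 -m inch '{"travel":[[0.03,0,0],[0.05,0,0],[0.06,0,0],[0.06,0,0],[0.06,0,0],[0.06,0,0],[0.06,0,0],[0.06,0,0],[0.06,0,0],[0.06,0,0]],"twist":[0,0,0,0,0,0,0,0,0,0],"fingers":[1,1,1,1,1,1,1,1,1,1]}'|grep -E "force|eef"; python3 st.py
```

```text
eef_pos: [469.6, -244.3, 86.9]
force: [6.1, 0.5, -2.9]
clock 25.083 eef_pos [ 469.577 -244.28    86.858] tool_rot [3.141 0.003 3.119] force [ 6.057  0.533 -2.866] torque [ 0.146 -1.227  0.086] width 16.938 qpos [ 0.897  0.832 -0.743  1.977  0.894  0.695  1.131]
```

```bash
python3 -m inch '{"travel":[[-0.4,0,0],[-0.4,0,-1],[-0.4,0,-2],[-0.4,0,-3],[-1.1,-0.8,-3],[-1.8,-1.6,-3],[-2.5,-2.4,-3],[-2.5,-2.4,-2.6],[-2.5,-2.4,-2.1],[-2.5,-2.4,-1.7]],"twist":[0,0,0,0,0,0,0,0,0,0],"fingers":[1,1,1,1,1,1,1,1,1,1]}'|grep -E "force|eef"; python3 pic.py side s17 270 130 340 190 10; python3 pic.py top t17 330 140 390 200 10; python3 st.py
```

```text
eef_pos: [491.7, -268.4, 103.4]
force: [-1.7, 0.4, -0.8]
clock 26.017 eef_pos [ 491.413 -268.101  102.894] tool_rot [ 3.141 -0.003  3.12 ] force [-1.02   0.729 -0.755] torque [-0.032  0.026 -0.056] width 16.929 qpos [ 0.926  0.844 -0.778  1.882  0.839  0.783  1.226]
```

View pics/t17.png

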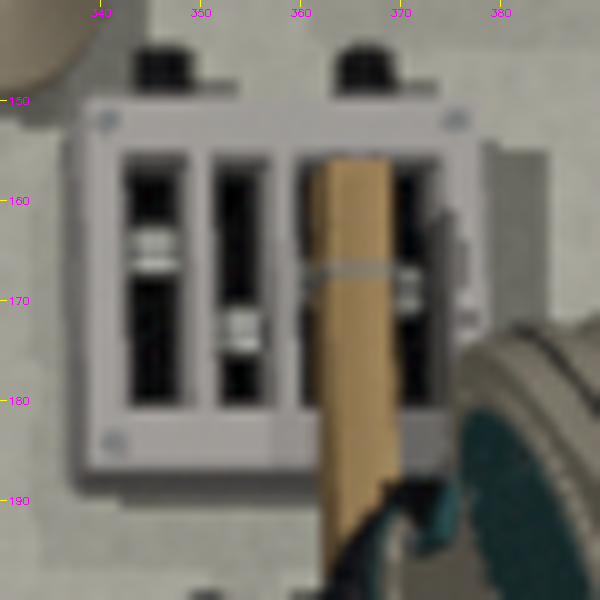

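View pics/s17.png

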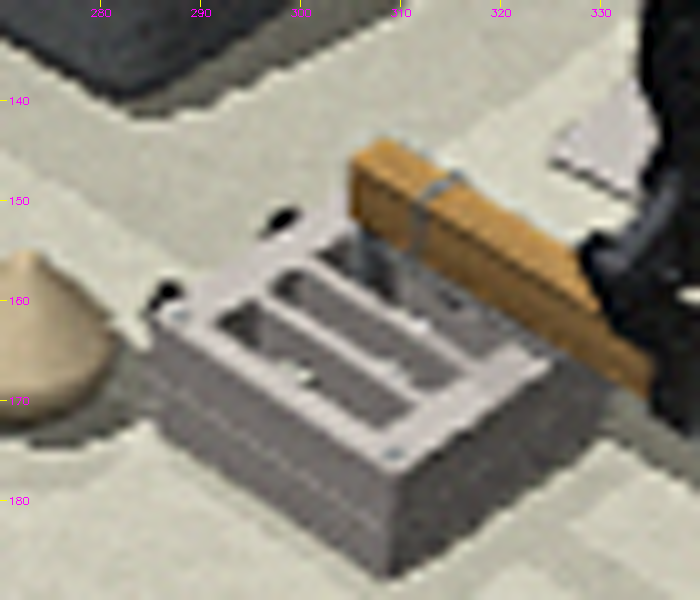

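```bash
python3 -m inch '{"travel":[[0,0,0.8],[0,0,1.5],[0,0,1.7],[0.3,0,1.7],[0.6,0,1.7],[0.9,0,1.7],[1.2,0,1.7],[1.5,0,1.7],[1.7,0,1.7],[1.9,0,1.7]],"twist":[0,0,0,0,0,0,0,0,0,0],"fingers":[1,1,1,1,1,1,1,1,1,1]}'|grep -E "force|eef"; python3 st.py
```

```text
eef_pos: [474.3, -268.4, 87.0]
force: [3.2, -0.5, -2.1]
clock 26.85 eef_pos [ 474.264 -268.359   87.025] tool_rot [3.142 0.002 3.119] force [ 3.248 -0.473 -2.129] torque [ 0.093 -0.611  0.022] width 17.026 qpos [ 0.932  0.849 -0.752  1.934  0.881  0.725  1.191]
```

```bash
python3 -m inch '{"travel":[[0.1,0,0],[0.2,0,0],[0.3,0,0],[0.38,0,0],[0.42,0,0],[0.45,0,0],[0.48,0,0],[0.48,0,0],[0.48,0,0],[0.48,0,0]],"twist":[0,0,0,0,0,0,0,0,0,0],"fingers":[1,1,1,1,1,1,1,1,1,1]}'|grep -E "force|eef"; python3 st.py
```

```text
eef_pos: [469.0, -268.3, 86.7]
force: [3.6, 0.2, -1.1]
clock 27.683 eef_pos [ 469.043 -268.293   86.738] tool_rot [3.142 0.    3.119] force [ 3.616  0.19  -1.059] torque [ 0.158 -0.817  0.054] width 16.717 qpos [ 0.937  0.845 -0.75   1.945  0.885  0.719  1.189]
```

```bash
python3 -m inch '{"travel":[[0.03,0,0],[0.06,0,0],[0.08,0,0],[0.1,0,0],[0.1,0,0],[0.1,0,0],[0.1,0,0],[0.1,0,0],[0.1,0,0],[0.1,0,0]],"twist":[0,0,0,0,0,0,0,0,0,0],"fingers":[1,1,1,1,1,1,1,1,1,1]}'|grep -E "force|eef"; python3 st.py
```

```text
eef_pos: [469.0, -268.3, 86.8]
force: [4.7, -0.6, -2.0]
clock 28.517 eef_pos [ 468.971 -268.302   86.822] tool_rot [3.141 0.002 3.119] force [ 4.702 -0.58  -1.962] torque [ 0.04  -1.144  0.04 ] width 17.094 qpos [ 0.938  0.844 -0.75   1.947  0.886  0.717  1.188]
```

```bash
python3 -m inch '{"travel":[[-0.4,0,0],[-0.4,0,-1],[-0.4,0,-2],[-0.4,0,-3],[0.4,-0.8,-3],[1.2,-1.6,-3],[1.9,-2.4,-3],[1.9,-2.4,-2.6],[1.9,-2.4,-2.1],[1.9,-2.4,-1.7]],"twist":[0,0,0,0,0,0,0,0,0,0],"fingers":[1,1,1,1,1,1,1,1,1,1]}'|grep -E "force|eef"; python3 pic.py side s18 270 130 340 190 10; python3 pic.py top t18 330 140 390 200 10; python3 st.py
```

```text
eef_pos: [448.0, -291.9, 102.8]
force: [-0.2, -0.0, -1.3]
clock 29.45 eef_pos [ 448.138 -291.165  102.611] tool_rot [ 3.14  -0.001  3.12 ] force [-0.357 -0.601 -0.211] torque [-0.008  0.045 -0.   ] width 16.647 qpos [ 1.011  0.819 -0.776  1.953  0.859  0.741  1.261]
```

View pics/t18.png

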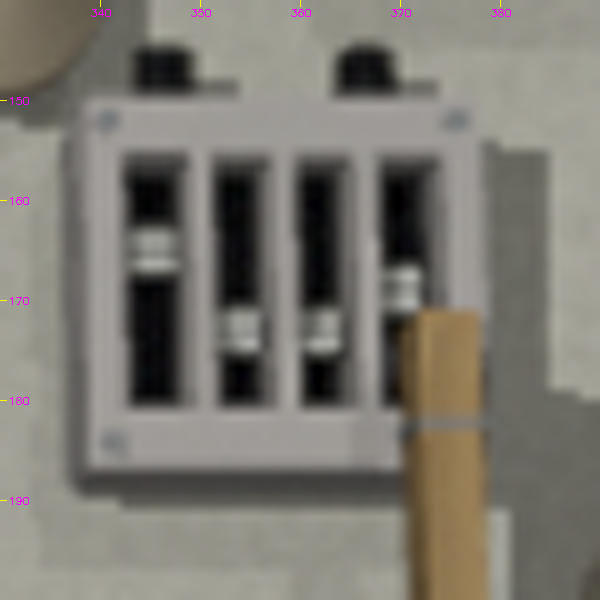

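View pics/s18.png

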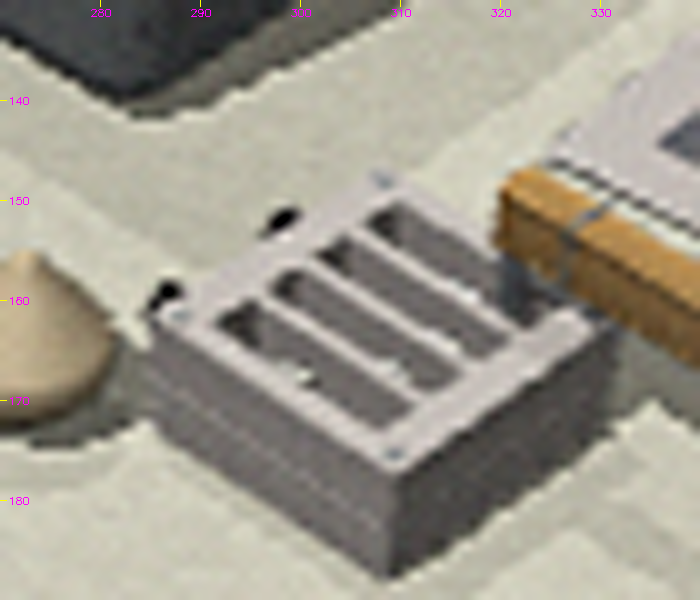

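```bash
python3 -m inch '{"travel":[[0,0,0.8],[0,0,1.5],[0,0,1.7],[-0.3,0,1.7],[-0.6,0,1.7],[-0.9,0,1.7],[-1.2,0,1.7],[-1.5,0,1.7],[-1.7,0,1.7],[-1.9,0,1.7]],"twist":[0,0,0,0,0,0,0,0,0,0],"fingers":[1,1,1,1,1,1,1,1,1,1]}'|grep -E "force|eef"; python3 st.py
```

```text
eef_pos: [466.8, -292.4, 86.7]
force: [-3.0, 0.2, 1.3]
clock 30.283 eef_pos [ 466.831 -292.36    86.66 ] tool_rot [-3.141 -0.002  3.119] force [-3.009  0.245  1.31 ] torque [0.031 0.618 0.052] width 16.841 qpos [ 0.976  0.857 -0.756  1.915  0.877  0.741  1.244]
```

```bash
python3 -m inch '{"travel":[[-0.1,0,0],[-0.2,0,0],[-0.3,0,0],[-0.36,0,0],[-0.4,0,0],[-0.43,0,0],[-0.45,0,0],[-0.45,0,0],[-0.45,0,0],[-0.45,0,0]],"twist":[0,0,0,0,0,0,0,0,0,0],"fingers":[1,1,1,1,1,1,1,1,1,1]}'|grep -E "force|eef"; python3 st.py
```

```text
eef_pos: [471.9, -292.4, 86.7]
force: [-3.4, 0.2, 0.7]
clock 31.117 eef_pos [ 471.89  -292.417   86.652] tool_rot [-3.142 -0.     3.119] force [-3.36   0.215  0.72 ] torque [ 0.013  0.613 -0.015] width 16.659 qpos [ 0.971  0.861 -0.757  1.905  0.875  0.746  1.246]
```

```bash
python3 -m inch '{"travel":[[-0.04,0,0],[-0.08,0,0],[-0.11,0,0],[-0.13,0,0],[-0.15,0,0],[-0.15,0,0],[-0.15,0,0],[-0.15,0,0],[-0.15,0,0],[-0.15,0,0]],"twist":[0,0,0,0,0,0,0,0,0,0],"fingers":[1,1,1,1,1,1,1,1,1,1]}'|grep -E "force|eef"; python3 st.py
```

```text
eef_pos: [472.7, -292.5, 86.6]
force: [-4.8, -0.2, 2.2]
clock 31.95 eef_pos [ 472.747 -292.477   86.595] tool_rot [-3.141 -0.001  3.119] force [-4.843 -0.202  2.19 ] torque [0.018 1.034 0.025] width 16.823 qpos [ 0.97   0.862 -0.757  1.902  0.873  0.749  1.247]
```

```bash
python3 -m inch '{"travel":[[-0.03,0,0],[-0.05,0,0],[-0.06,0,0],[-0.06,0,0],[-0.06,0,0],[-0.06,0,0],[-0.06,0,0],[-0.06,0,0],[-0.06,0,0],[-0.06,0,0]],"twist":[0,0,0,0,0,0,0,0,0,0],"fingers":[1,1,1,1,1,1,1,1,1,1]}'|grep -E "force|eef"; python3 st.py
```

```text
eef_pos: [472.8, -292.5, 86.5]
force: [-5.8, 0.9, 2.2]
clock 32.783 eef_pos [ 472.758 -292.471   86.53 ] tool_rot [-3.141 -0.003  3.119] force [-5.769  0.9    2.22 ] torque [ 0.021  1.263 -0.03 ] width 16.87 qpos [ 0.969  0.862 -0.757  1.901  0.873  0.751  1.248]
```

```bash
python3 -m inch '{"travel":[[0.4,0,0],[0.4,0,-1],[0.4,0,-2.5],[0.4,0,-4.5],[0.6,1,-6],[0.8,3,-6.5],[1,5.5,-6.5],[1,8,-6.5],[1,10.5,-6.5],[1,13,-6.5]],"twist":[0,0,0,0,0,4,10,16,22,28],"fingers":[1,1,1,1,1,1,1,1,1,1]}'|grep -E "force|eef|rot"; python3 pic.py side s19 270 130 340 190 10; python3 pic.py top t19 330 140 390 200 10; python3 st.py; python3 g.py 490 60 152 1.529
```

```text
eef_pos: [468.6, -160.7, 152.9]
tool_rot: [3.139, 0.003, 2.626]
force: [0.8, 0.8, -1.5]
clock 33.717 eef_pos [ 469.335 -156.667  153.525] tool_rot [3.137 0.003 2.637] force [ 0.595 -0.324 -0.869] torque [ 0.02   0.018 -0.043] width 16.836 qpos [ 0.739  0.658 -0.708  2.033  0.671  0.688  0.661] 
shift cm [ 8.67 19.96  0.22] twist deg 63.47
```

View pics/t19.png

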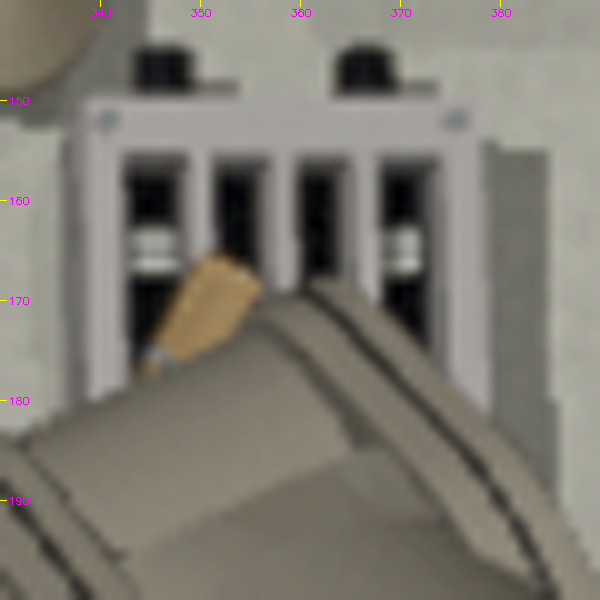

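View pics/s19.png

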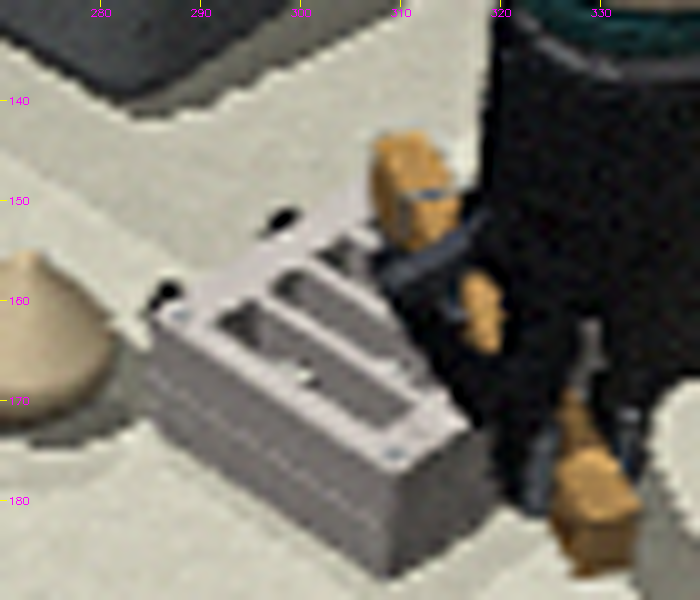

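```bash
python3 -m inch '{"travel":[[0.8,2,0],[1.7,4,0],[2.6,6,0],[3.5,8,0],[4.3,10,0],[5.2,12,0],[6.1,14,0],[7,16,0],[7.8,18,0],[8.6,19.9,0]],"twist":[7,14,21,28,35,42,49,56,63,63.5],"fingers":[1,1,1,1,1,1,1,1,1,1]}'|grep -E "force|eef|rot"; python3 st.py; python3 g.py 491.8 88 100 1.529
```

```text
eef_pos: [490.9, 55.4, 152.6]
tool_rot: [3.138, -0.002, 1.519]
force: [1.3, 0.1, -1.5]
clock 34.55 eef_pos [490.883  55.407 152.616] tool_rot [ 3.138 -0.002  1.519] force [ 1.301  0.083 -1.471] torque [ 0.086 -0.05   0.025] width 16.681 qpos [ 0.079  0.587 -0.361  2.042  0.369  0.57  -0.591] 
shift cm [ 3.25 -0.09  5.27] twist deg -0.56
```

```bash
python3 -m inch '{"travel":[[1,0,0.5],[2,0,1.5],[3,0,2.5],[3,0,4],[3,0,5.2],[3,0,6],[3,0,6.6],[3,0,7],[3,0,7],[3,0,7]],"twist":[-0.3,-0.3,-0.3,-0.3,-0.3,-0.3,-0.3,-0.3,-0.3,-0.3],"fingers":[1,1,1,1,1,1,1,1,1,1]}'|grep -E "force|eef|rot"; python3 st.py;python3 pic.py side s20 170 160 330 280 5; python3 pic.py wrist w20
```

```text
eef_pos: [491.0, 83.2, 81.9]
tool_rot: [3.141, -0.0, 1.527]
force: [-0.6, -0.5, -0.5]
clock 35.383 eef_pos [491.022  83.237  81.863] tool_rot [ 3.141 -0.     1.527] force [-0.586 -0.52  -0.528] torque [ 0.084  0.003 -0.032] width 17.069 qpos [-0.045  0.712 -0.267  2.07   0.444  0.413 -0.703]
```

View pics/s20.png

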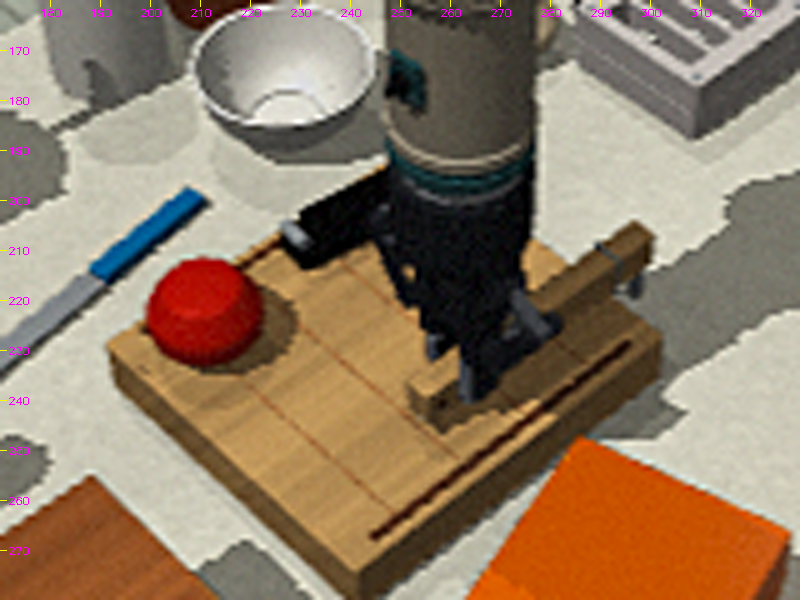

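View pics/w20.png

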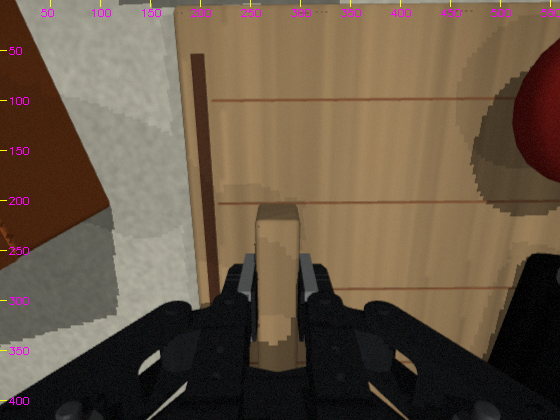

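```bash
python3 -m inch '{"travel":[[0.25,0,0.2],[0.5,0,0.5],[0.5,0,0.8],[0.5,0,1.0],[0.5,0,1.1],[0.5,0,1.2],[0.5,0,1.25],[0.5,0,1.3],[0.5,0,1.3],[0.5,0,1.3]],"twist":[0,0,0,0,0,0,0,0,0,0],"fingers":[1,1,1,1,1,1,1,1,1,1]}'|grep -E "force|eef|rot"; python3 st.py
```

```text
eef_pos: [491.0, 88.3, 68.7]
tool_rot: [3.141, -0.0, 1.527]
force: [-0.1, -0.5, -0.3]
clock 36.317 eef_pos [491.035  88.294  68.748] tool_rot [ 3.141 -0.     1.527] force [-0.083 -0.546 -0.345] torque [ 0.098 -0.003 -0.004] width 17.162 qpos [-0.069  0.736 -0.247  2.072  0.454  0.384 -0.722]
```

```bash
python3 -m inch '{"travel":[[0,0,0.03],[0,0,0.06],[0,0,0.09],[0,0,0.11],[0,0,0.11],[0,0,0.11],[0,0,0.11],[0,0,0.11],[0,0,0.11],[0,0,0.11]],"twist":[0,0,0,0,0,0,0,0,0,0],"fingers":[1,1,1,1,1,1,1,1,1,1]}'|grep -E "force|eef|rot"; python3 st.py; python3 pic.py side s21 170 160 330 280 5
```

```text
eef_pos: [491.0, 88.3, 68.1]
tool_rot: [3.141, 0.0, 1.527]
force: [-0.7, -0.5, 6.4]
clock 37.15 eef_pos [491.025  88.313  68.102] tool_rot [3.141 0.    1.527] force [-0.724 -0.522  6.386] torque [0.005 0.327 0.027] width 16.961 qpos [-0.07   0.737 -0.246  2.073  0.455  0.382 -0.723]
```

View pics/s21.png

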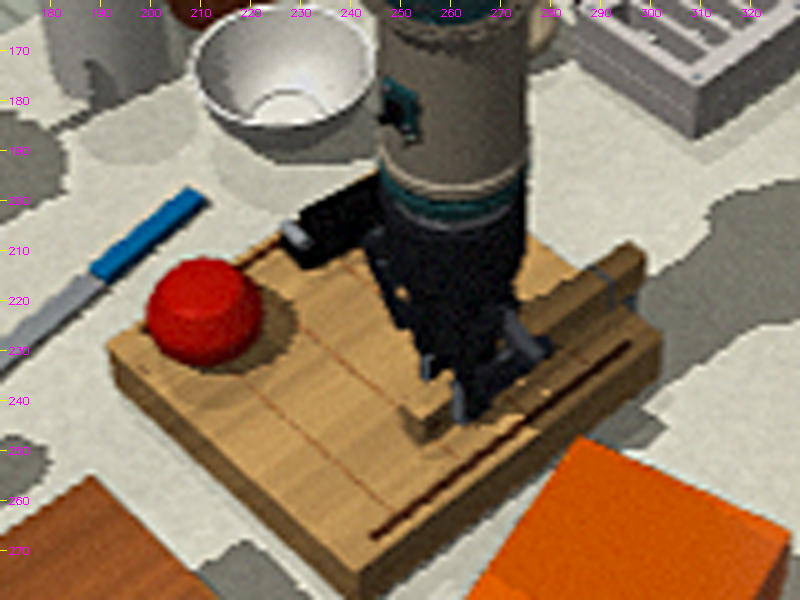

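The bar is down, with 6 N of support from the board. Releasing, then rising straight up.

```bash
python3 -m inch '{"travel":[[0,0,0],[0,0,0],[0,0,0],[0,0,0],[0,0,0],[0,0,-1],[0,0,-3],[0,0,-6],[0,0,-9],[0,0,-12]],"twist":[0,0,0,0,0,0,0,0,0,0],"fingers":[1.8,2.5,3.5,4.5,5,5,5,5,5,5]}'|grep -E "force|eef|rot"; python3 -m inch '{"travel":[[0,0,-4],[0,0,-8],[0,-2,-12],[0,-5,-14],[0,-8,-14],[0,-8,-14],[0,-8,-14],[0,-8,-14],[0,-8,-14],[0,-8,-14]],"twist":[0,0,0,0,0,0,0,0,0,0],"fingers":[5,5,5,5,5,5,5,5,5,5]}'|grep -E "force|eef|rot"; python3 pic.py side s22; python3 pic.py top t22;  python3 pic.py wrist w22; python3 st.py
```

```text
eef_pos: [490.5, 88.3, 189.4]
tool_rot: [-3.141, -0.0, 1.528]
force: [0.3, 0.4, -1.2]
eef_pos: [411.7, 91.8, 327.2]
tool_rot: [-3.141, -0.0, 1.527]
force: [0.0, 0.5, -0.7]
clock 39.017 eef_pos [411.371  91.853 327.165] tool_rot [-3.141 -0.     1.527] force [-0.008  0.118  0.115] torque [-0.024 -0.047  0.027] width 50.406 qpos [ 0.133  0.237 -0.515  2.     0.143  0.94  -0.499]
```

View pics/s22.png

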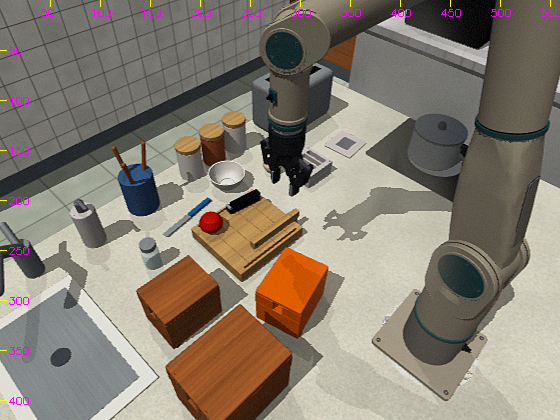

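View pics/t22.png

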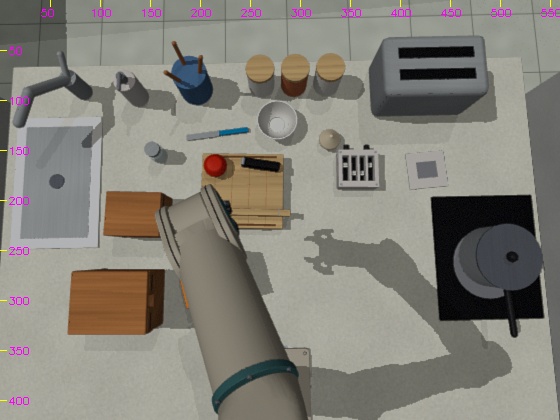

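View pics/w22.png

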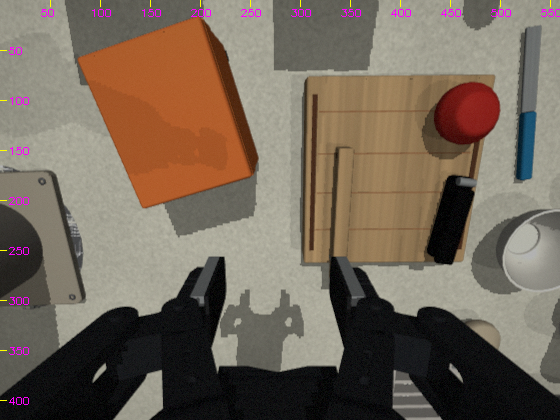

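```bash
python3 - <<'E'
from h import *
crop(load('t22'),330,140,390,200,10,'pics/t22b.png')
crop(load('t22'),190,140,310,240,6,'pics/t22c.png')
crop(load('s22'),190,180,310,280,6,'pics/s22b.png')
E
```

```text
(no output)
```

View pics/t22b.png

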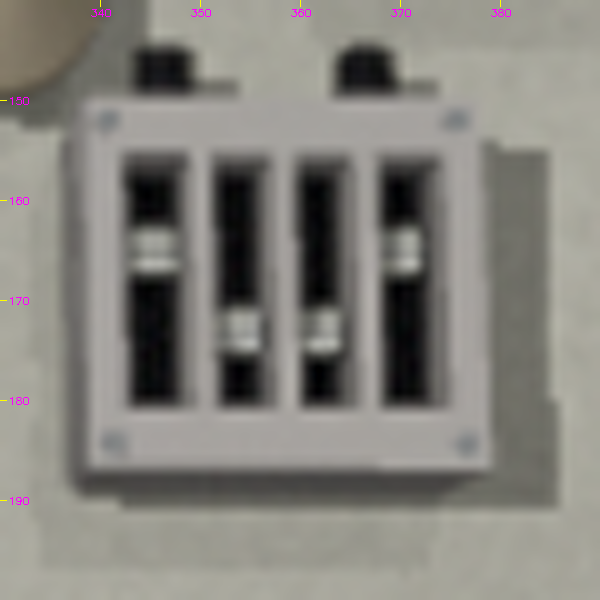

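View pics/t22c.png

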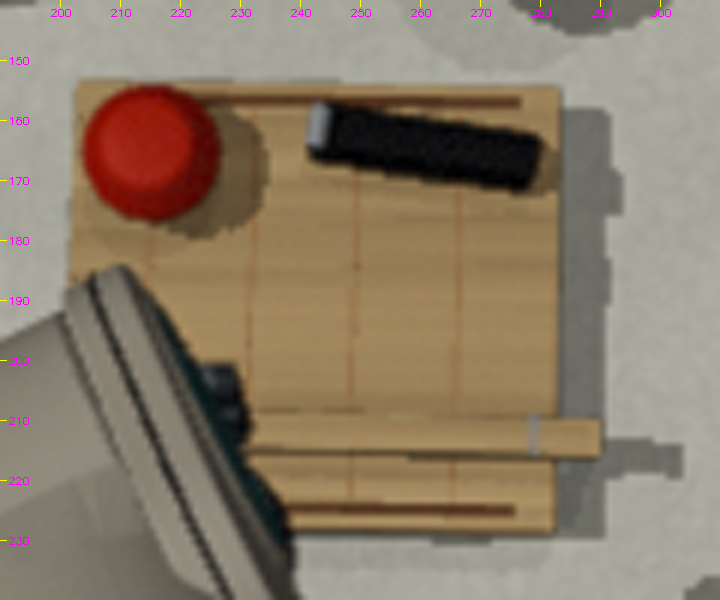

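View pics/s22b.png

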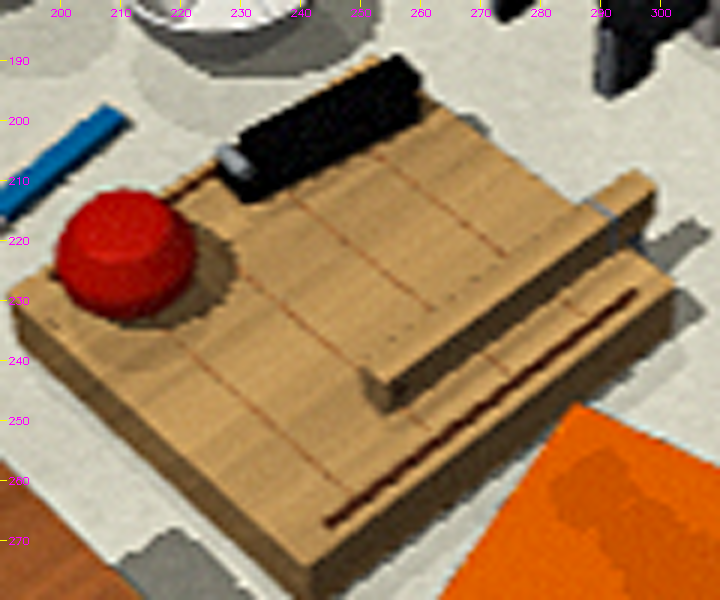

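The top view shows nubs 1 and 4 at row 165 and nubs 2 and 3 at row 173, so on, off, off, on. The hook lies flat with its end about 8 px (about 20 mm) past the board's right edge, the arm is clear, and nothing else has moved. Handing in.

```bash
python3 - <<'E'
from cell import ctrl
print(ctrl.finish_job())
E
```

```text
the job is handed in; nothing more can be done
None
```

The job is done and handed in at 39 s on the clock, with no verdict reported. I drew the hook from the small brown block by its beak end, laid it on the board with the beak over the right edge and let go. Then I took it up again by the handle, set the switches to on, off, off, on and laid it back the same way.

- **Switches:** Each one stopped moving at its end stop while the wrist force rose from about 3 N to between 4.7 and 6.1 N. In the last top picture nubs 1 and 4 are at the far end and nubs 2 and 3 at the near end. They lie about 24 mm apart, as the stops require.
- **Hook:** It lies flat, its beak about 10 mm clear of the board's right edge by the arm's position (top picture about the same). The gripper is open and well away.
- **Other things:** In the last pictures the bystanders are where they were at the start. The gripper stayed off the box.
- **Disagreement:** The top camera read 2–3 mm off from the arm's own position. I corrected for it and settled the end positions by contact force.

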